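# Click a price display onto its rail

### The job

Clip the loose grey price display onto the aluminium rail, in the middle of the gap between the two displays already there: hook its rigid lip under the edge of the rail on the robot's side while its other end is held up, then rock that end down until the sprung foot clicks under the far edge and the display sits flat on the rail. Press gently, with no more than about 25 N on the rail, do not knock the two displays, leave everything else alone, and let go at the end.

Things in the scene. Friction and masses are not known exactly. Their poses are not given: they have to be found in the camera images.
- module: the loose price display, grey plastic, about 170 g: a block 68 long (x) x 44 wide (y) x 46 tall, small blank screen on top. Origin: centre of the block's underside; +x towards the sprung foot, z up. A hook and ribs reach 18.5 below the underside; on the table it stands upright on them, origin 18.5 above the table. Grip it across the two side faces, 44 apart
- lip (a point): upper edge of the tip of the loose display's rigid hook, at (-20, 0, -8.5) in its frame. The hook, 36 wide: a wall at x = -32 to -27 going down to z = -18.5, and along its bottom a lip pointing to +x, x = -32 to -20, z = -18.5 to -8.5. Between the block's underside and the lip is a throat 8.5 high and 7 deep, for the rail's 4 mm flange; at a tilt of 20 to 22 degrees it goes in and the foot end clears the rail
- nose (a point): nose tip of the loose display's sprung foot at rest: (20.5, 0, -6.5) in its frame. The catch, 20 wide, is flat on top (z = -5.5); below z = -7.5 a ramp slants back to x = 26.5 at z = -18.5. Beside it two rigid ribs, x = 28 to 34, |y| = 13 to 22, down to z = -18.5. Its black release tab sticks out to x = 47
- foot (a joint): how far the sprung foot (black, slippery) is pushed out along the loose display's +x, in m: 0 at rest, 0.007 the most. Spring 1200 N/m, preload 2.4 N. Pressed down over the rail's far edge, the ramp drives the foot out (some 5 to 10 N at that end), then it snaps back to 0 under the flange
- stand: fixed wooden plinth, 80 x 350, of the rail; y along the rail, x across it, away from the robot, z up. Origin 40 above the plinth's top, 44 to 60 above the table. The middle of the rail's top face is clamped stiffly somewhere 0 to 14 above this origin and up to 8 off it in x, either way, exactly at y = 0; this reading does not show how much. The loose display belongs on that middle, with 2 to 3 of play along x
- rail_plan (a point): a point on the plinth under the rail (x = 0, y = 0, z = -40 in the stand's frame, the plinth's top). The aluminium rail above does not move: a flat flange 50 wide (25 either way from its middle), 4 thick, 330 long, on a web 10 wide, so its edges overhang by 12 to 28. On it, flush, two fixed displays like the loose one, centred at y = -92 and +92, leave a gap 140 wide
- desk_display: bystander: a grey free-standing display, flat foot plate 85 x 62 x 12 with a 50 x 50 block on it, 42 tall, no lip and no catch (origin: centre of underside)
- jar_tall: bystander: preserve jar, 64 diameter, 100 tall (origin: centre of underside)
- jar_short: bystander: dark red preserve jar, 72 diameter, 75 tall (origin: centre of underside)
- pepper: bystander: green pepper standing up, 76 diameter, 80 tall with stalk (origin: centre of underside)
- tomato: bystander: tomato, 72 diameter, 52 tall (origin: centre of underside)
Things that resemble listed ones, but are neither listed nor needed, are in the scene too. Leave any pink or purple look-alike of the module alone.

How it is judged:
By the outcome, as a careful person would: the job done as asked, in the order asked, and still so for the second after the job is handed in, with the robot touching nothing.
It also fails if it takes over 58 s, if anything falls off the work surface, if the arm or the gripper's body presses on something with over 40 N, if the wrist force passes 120 N, or if a joint passes its speed limit or range.

### The arm

A 6-joint arm with a two-finger parallel gripper is mounted at the origin on the work surface. World frame = base frame: x ahead of the robot, y to its left, z up, the work surface at z = 0. Lengths are in m, angles in rad, forces in N, time in s.
With the tool pointing down it reaches from about 0.3 to 0.875 m from the base axis. Payload 6.4 kg.
Tool frame: the origin (TCP) lies midway between the tips of the shut fingers; the grasp point (between the pads) lies 19 mm behind it; x points along the fingers, y is the direction in which the jaws open and shut, and the axes are right-handed (so a half turn about x gives the same grasp; the last joint's range is limited). The gripper opens to 85 mm and grips with 20 to 120 N. Pads are 22 mm wide; open, the fingers measure 114 mm over their backs; the gripper's body (76 mm by 85 mm) begins 54 mm behind the grasp point. The pads swing forward as they close: fully open they stand 13 mm farther back than shut.
Start: joints at [0.992, 0.181, 1.607, -0, 1.354, -0.206], TCP at [0.209, 0.536, 0.231] pointing down, gripper open.
Joint ranges: [-2.99, 2.99], [-0.89, 2.07], [0.3, 2.58], [-1.14, 4.28], [0, 2.63], [-3.12, 3.12]. Speed limits (rad/s): [2.57, 2.57, 3.01, 3.14, 3.14, 3.14].

### API

Orientations are given as a unit quaternion [w, x, y, z].
In Python, from plant import get_obs, capture, job_done, spot_in, landmark_of gives the robot as it stands.
- The arm moves only by the tool drive_tool, never from a script. Its argument "motion" is a list of rows, each an object with "claw": the opening, from 0 (shut) to 1 (fully open); "xyz": the shift along the tool's x, y, z in mm, a list of three; "turn": the turn about the tool's x in degrees. A call has 1 to 20 rows; each row shifts and turns the commanded pose from where the row before left it, along the tool's axes as they then stand; what a row does not reach is not made up. A row lasts 1/12 s, in which the tool goes at most 41.7 mm and 7.16 degrees, less where a joint would pass 70% of its speed; a pose out of reach is approached as far as the arm can. A call is refused whole if a number of a shift passes 41.7 or a number of a turn 7.16, either way. A call with a gripper value outside its range is refused whole. The fingers move at their own pace and stop on an object; the grip force is fixed at half the most. Time passes only in rows, so rows that do not move let the fingers close. It gives the time, the measured TCP pose, the force and the opening at its end, in the units of the state.
- get_obs(): the state, without advancing time (a new reading comes with each control period).
- capture(name): name is "side" or "top" or "wrist"; returns a dict with "img" (420x560x3 uint8, red, green, blue), "fov_y" (degrees; the focal length in pixels is half the picture's height over the tangent of half this angle, whatever the lens; pixels are square), "cx", "cy" (the principal point, pixels), "rvec" (rotation vector, rad) and "tvec" (3), from world to camera coordinates, as OpenCV has them. Camera axes: x right, y down, z forward; pixel columns grow to the right and rows downward; lengths in m; the calibration is good to about 2 mm. A picture is of the moment at which its call begins. There is no depth.
- job_done(): hands the job in, once; it reports no verdict.
Trained networks look in the newest picture that a camera, given by its name, has taken for a name from the list of things; names that differ only in an ending like _2 or _b are one class to them, and where a whole thing is asked for, a point or a joint stands for the part that bears it (a point fixed in the world has none). Each returns a list of dicts, best first, with "confidence" (0 to 1); they miss things now and then, are a little off and sometimes report something else, mostly with a low value. They report only what shows in the picture. A call takes as long as a camera call. They do not tell look-alikes from the thing itself.
- spot_in(camera, target): "box" ([centre column, centre row, width, height] in pixels, round what is visible of it).
- landmark_of(camera, target): "centre" ([column, row] in pixels: a listed point, or the origin of a listed thing).
The state is a dict: "time_s": time; "q": joint angles; "dq": joint speeds; "joint_torque": joint torques, N m; "tcp_pos": TCP position; "orientation": TCP orientation; "ft_force": force on the tool from outside, world axes, zero at the start; "wrist_torque": the same for the moment, N m; "gripper_width": finger opening in m.
Only numpy, scipy, OpenCV 4.12 (cv2) and the standard library are available. Lean on these libraries where they do the work, as an engineer would, in place of code of your own. Each camera call takes 0.05 s, during which the arm holds its last target.

## Working session

There is one attempt and no reset: what is moved stays moved. The work goes in short steps, Python scripts to look and compute and a tool call to move; the robot and the scene stay as the last step left them, time stands still between calls to the robot, and variables do not carry over. Pictures are saved under pics/ and viewed, and the job is handed in when it is done.

Besides the shell and the picture viewer there is one more tool, called as name(argument=value, ...), one argument or row to a line, values as JSON. drive_tool: Moves the arm, as the interface text tells. Its arguments: {"type":"object","properties":{"motion":{"type":"array","items":{"type":"object","properties":{"claw":{"type":"number"},"xyz":{"type":"array","items":{"type":"number"}},"turn":{"type":"number"}}}}},"required":["motion"]}

```bash
ls; mkdir -p pics; cat > h.py <<'E'
import numpy as np, cv2, json
from plant import get_obs, capture, job_done, spot_in, landmark_of
E
python3 - <<'E'
from h import *
import pickle
o=get_obs(); print(o)
D={}
for c in ["side","top","wrist"]:
    d=capture(c); D[c]=d
    cv2.imwrite(f"pics/{c}0.png",d["img"][:,:,::-1])
    print(c,d["fov_y"],d["cx"],d["cy"],d["rvec"],d["tvec"])
    for t in ["module","lip","nose","stand","desk_display"]:
        print(t,[( [round(float(v)) for v in r["box"]],round(r["confidence"],2)) for r in spot_in(c,t)])
    for t in ["module","lip","nose","stand","rail_plan"]:
        print(t,[( [round(float(v),1) for v in r["centre"]],round(r["confidence"],2)) for r in landmark_of(c,t)])
pickle.dump(D,open("d0.pkl","wb"))
print(get_obs()["time_s"])
E
```

```text
pics
{'time_s': 0.0, 'q': array([ 9.91683092e-01,  1.81543735e-01,  1.60802101e+00, -9.88326335e-06,
        1.35379584e+00, -2.06275442e-01]), 'dq': array([-0.00107004, -0.00164781, -0.00030688, -0.00048822, -0.00015938,
        0.00081292]), 'joint_torque': array([ 1.75681711e-03, -4.44855988e+01, -3.51342916e+01, -2.99234898e-05,
        8.96101585e-03,  1.32420581e-05]), 'tcp_pos': array([0.20911043, 0.53502866, 0.23037635]), 'orientation': array([ 0.69461946,  0.13047632,  0.69509155, -0.13163389]), 'ft_force': array([-0.10432887, -0.0307302 , -0.71462122]), 'wrist_torque': array([-0.0137084 ,  0.03830656, -0.0443988 ]), 'gripper_width': 0.08535859495050546}
side 43.8930295649072 276.0293194162393 214.22622008100348 [ 2.22884219 -0.56503399  0.26487688] [-0.41100571  0.2002554   0.89318619]
module [([254, 328, 44, 54], 0.7), ([307, 378, 55, 52], 0.61), ([363, 336, 50, 46], 0.6)]
lip [([364, 338, 52, 47], 0.75), ([253, 329, 47, 62], 0.75), ([307, 378, 57, 49], 0.74)]
nose []
stand [([353, 229, 150, 130], 0.83)]
desk_display [([209, 173, 39, 29], 0.86)]
module [([249.2, 333.9], 0.
[... 490 characters left out ...]
3, 274, 32, 34], 0.89), ([360, 284, 31, 36], 0.56)]
nose [([354, 268, 9, 8], 0.42)]
stand [([303, 164, 144, 59], 0.97)]
desk_display [([169, 235, 31, 38], 0.84)]
module [([402.1, 226.0], 0.94), ([407.4, 273.8], 0.89), ([364.7, 287.3], 0.57), ([321.5, 237.5], 0.26)]
lip [([406.5, 283.6], 0.94), ([361.9, 290.3], 0.9), ([395.2, 228.6], 0.89)]
nose [([354.9, 275.5], 0.51), ([412.9, 266.9], 0.44)]
stand [([303.7, 160.2], 0.71)]
rail_plan [([302.0, 164.9], 0.7)]
wrist 66.95265665667854 286.11085419411006 216.48120233859476 [-2.40270561 -1.64092532 -0.22090045] [-0.57279041 -0.03572099  0.37930628]
module []
lip []
nose []
stand []
desk_display []
module []
lip []
nose []
stand []
rail_plan []
1.65
```

View pics/side0.png

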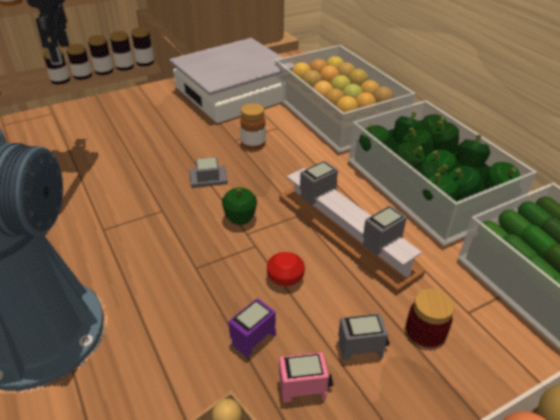

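View pics/top0.png

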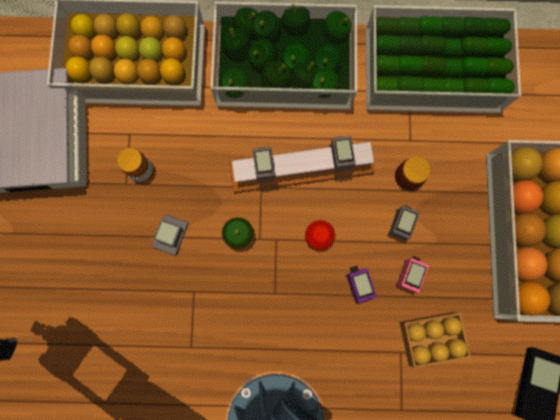

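```bash
python3 - <<'E'
import cv2
a=cv2.imread("pics/side0.png")[280:410,215:405]; cv2.imwrite("pics/side0c.png",cv2.resize(a,None,fx=4,fy=4,interpolation=cv2.INTER_CUBIC))
a=cv2.imread("pics/top0.png")[195:310,300:440]; cv2.imwrite("pics/top0c.png",cv2.resize(a,None,fx=5,fy=5,interpolation=cv2.INTER_CUBIC))
E
```

```text
(no output)
```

View pics/side0c.png

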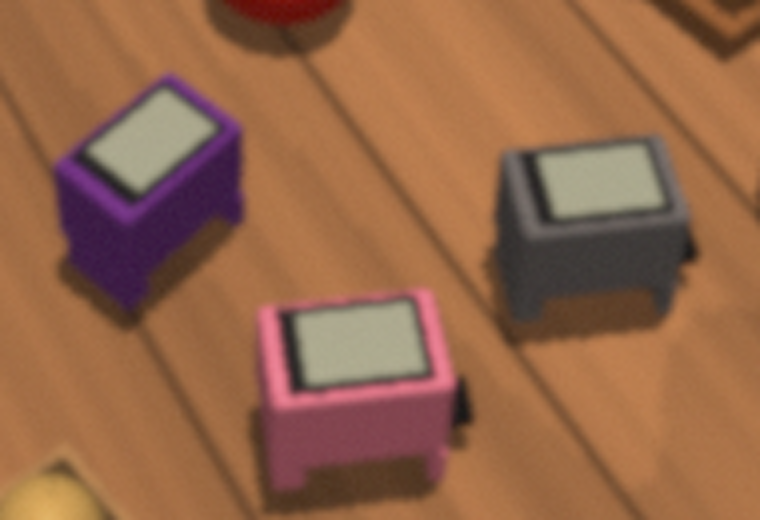

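View pics/top0c.png

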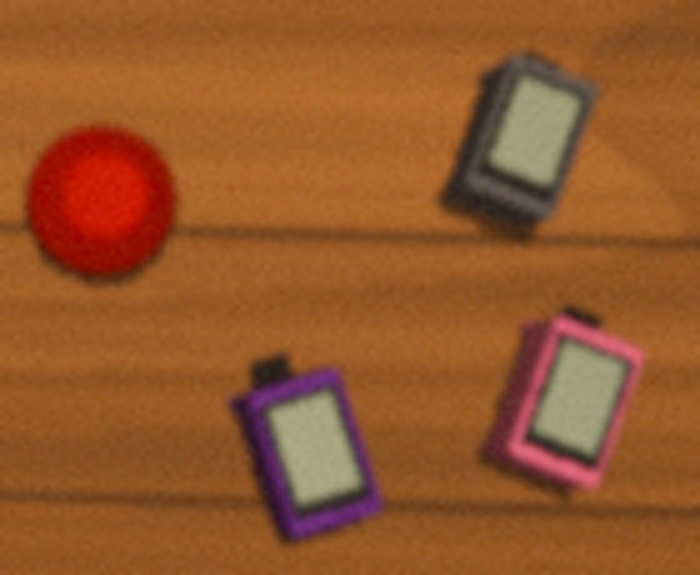

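Candidates in side/top: purple (254,328)/(361,284), pink (307,378)/(413,274), and grey (363,336)/(405,223). Only the grey one fits the description: it has a hook and a black tab, and it isn't pink or purple. The enlarged crops confirm this. The tab end points away from the robot, up in the top view. Next I measure it and the rail.

```bash
cat >> h.py <<'E'
def cam(d):
    f=d["img"].shape[0]/2/np.tan(np.radians(d["fov_y"])/2)
    K=np.array([[f,0,d["cx"]],[0,f,d["cy"]],[0,0,1]]); R=cv2.Rodrigues(np.array(d["rvec"],float))[0]
    return K,R,np.array(d["tvec"],float)
def proj(d,P):
    K,R,t=cam(d); p=(np.atleast_2d(P)@R.T+t)@K.T; return p[:,:2]/p[:,2:]
def tri(obs): # [(d,uv)]
    A=[]
    for d,(u,v) in obs:
        K,R,t=cam(d); M=K@np.c_[R,t]; A+= [u*M[2]-M[0], v*M[2]-M[1]]
    A=np.array(A); X=np.linalg.svd(A)[2][-1]; return X[:3]/X[3]
def atz(d,uv,z):
    K,R,t=cam(d); r=R.T@np.linalg.solve(K,[uv[0],uv[1],1]); c=-R.T@t; return c+r*(z-c[2])/r[2]
def Rq(q): 
    from scipy.spatial.transform import Rotation as Ro
    return Ro.from_quat([q[1],q[2],q[3],q[0]]).as_matrix()
E
python3 - <<'E'
from h import *
import pickle
D=pickle.load(open("d0.pkl","rb")); s,t,w=D["side"],D["top"],D["wrist"]
for n,a,b in [("mod",(362.9,342),(402.1,226)),("lip",(350.2,348.5),(395.2,228.6)),("stand",(347.8,215.1),(303.7,160.2)),("plan",(344.9,229.3),(302,164.9))]:
    X=tri([(s,a),(t,b)]); print(n,X.round(4),(proj(s,X)-a).round(1),(proj(t,X)-b).round(1))
o=get_obs();print(Rq(o["orientation"]).round(3))
K,R,tt=cam(w); print("wristcam pos",-R.T@tt,"fwd",R[2], "rel tool",Rq(o["orientation"]).T@(-R.T@tt-o["tcp_pos"]), (R@Rq(o["orientation"])).round(3))
for nm,(x0,x1,y0,y1),k in [("top",(220,385,130,200),5),("side",(270,430,150,290),5)]:
    a=cv2.imread(f"pics/{nm}0.png")[y0:y1,x0:x1]; cv2.imwrite(f"pics/{nm}0r.png",cv2.resize(a,None,fx=800/(x1-x0),fy=800/(x1-x0),interpolation=cv2.INTER_CUBIC)[:600]) if nm=="top" else cv2.imwrite(f"pics/{nm}0r.png",cv2.resize(a,None,fx=4,fy=4,interpolation=cv2.INTER_CUBIC))
E
```

```text
mod [ 0.465  -0.2951  0.0219] [[-2.1  0.4]] [[ 0.7 -1.5]]
lip [ 0.4573 -0.2826 -0.0052] [[ 0.6 -0.1]] [[-0.2  0.4]]
stand [ 0.6065 -0.0519  0.0543] [[ 1.4 -0.3]] [[-0.6  1.2]]
plan [ 0.6052 -0.0499  0.0146] [[ 1.4 -0.3]] [[-0.6  1.2]]
[[ 0.     0.364  0.931]
 [ 0.     0.931 -0.364]
 [-1.     0.     0.   ]]
wristcam pos [0.14659696 0.55833633 0.3741764 ] fwd [ 0.24784179 -0.09853694 -0.96377638] rel tool [-0.14285862 -0.00165009 -0.06681612] [[ 0.002  1.    -0.   ]
 [-0.267  0.001  0.964]
 [ 0.964 -0.002  0.267]]
```

View pics/top0r.png

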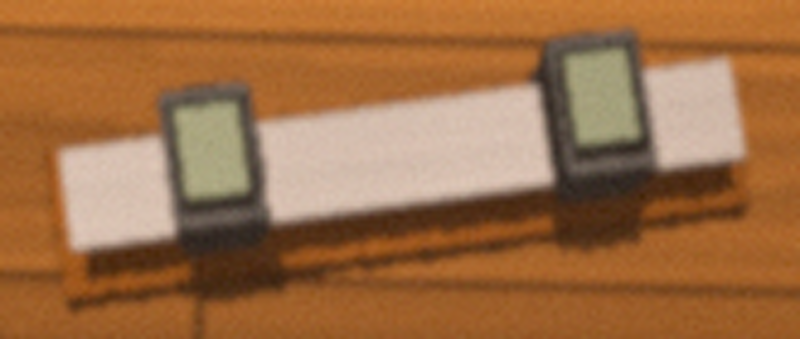

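View pics/side0r.png

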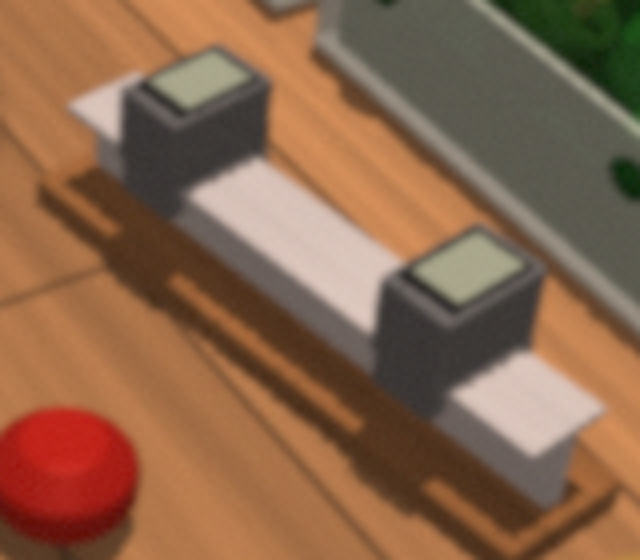

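View pics/wrist0.png

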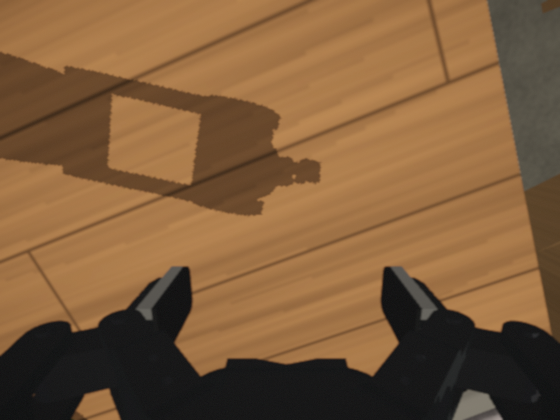

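```bash
cat > fit.py <<'E'
from h import *
import pickle
from scipy.optimize import least_squares
D=pickle.load(open("d0.pkl","rb")); s,t=D["side"],D["top"]
S=np.array([[287,176.2],[402.5,264.2],[421.2,252.5],[304,168.5]])
T=np.array([[234.9,181.6],[373.7,163],[370.2,142],[232,160.9]])
L=np.array([[-25,165],[-25,-165],[25,-165],[25,165]])/1000
def rail(p):
    c,si=np.cos(p[3]),np.sin(p[3]); return np.c_[p[0]+c*L[:,0]-si*L[:,1],p[1]+si*L[:,0]+c*L[:,1],np.full(4,p[2])]
f=lambda p:np.r_[(proj(s,rail(p))-S).ravel(),(proj(t,rail(p))-T).ravel()]
r=least_squares(f,[.6,-.05,.06,0.1]); print("rail",r.x.round(4),np.degrees(r.x[3]),f(r.x).reshape(-1,2).round(1).tolist())
# loose module: top face
S2=np.array([[502,152],[660,136],[688,208],[528,240]])/4+[215,280]
T2=np.array([[470,180],[525,55],[597,88],[550,220]])/5+[300,195]
L=np.array([[-34,22],[34,22],[34,-22],[-34,-22]])/1000
S,T=S2,T2
r=least_squares(lambda p:f([p[0],p[1],.0645,p[2]]),[.46,-.29,-.3]); print("mod",r.x.round(4),np.degrees(r.x[2]),f([r.x[0],r.x[1],.0645,r.x[2]]).reshape(-1,2).round(1).tolist())
E
python3 fit.py
```

```text
rail [ 0.6032 -0.0512  0.0645  0.1625] 9.309969506330415 [[-0.6, 0.1], [0.0, 0.4], [-0.1, -0.0], [0.1, -0.5], [0.0, -0.2], [-0.0, -0.5], [-0.1, 0.2], [0.3, -0.1]]
mod [ 0.4655 -0.294  -0.355 ] -20.34130993893078 [[-1.1, -0.8], [0.3, -1.5], [1.5, 2.8], [-1.0, -0.1], [-0.9, 1.0], [-2.1, -1.0], [1.4, -0.7], [1.2, -0.0]]
```

Rail top centre comes out at (0.603, -0.051, 0.0645) with yaw 9.3°. The module is at (0.4655, -0.294) with yaw about -20°, and the jaws are already aligned to it. I'll move over it.

drive_tool(
  motion=[
    {"xyz":[0,-28,22],"turn":0,"claw":1},
    {"xyz":[0,-28,22],"turn":0,"claw":1},
    {"xyz":[0,-28,22],"turn":0,"claw":1},
    {"xyz":[0,-28,22],"turn":0,"claw":1},
    {"xyz":[0,-28,22],"turn":0,"claw":1},
    {"xyz":[0,-28,22],"turn":0,"claw":1},
    {"xyz":[0,-28,22],"turn":0,"claw":1},
    {"xyz":[0,-28,22],"turn":0,"claw":1},
    {"xyz":[0,-28,22],"turn":0,"claw":1},
    {"xyz":[0,-28,22],"turn":0,"claw":1},
    {"xyz":[0,-28,22],"turn":0,"claw":1},
    {"xyz":[0,-28,22],"turn":0,"claw":1},
    {"xyz":[0,-28,22],"turn":0,"claw":1},
    {"xyz":[0,-28,22],"turn":0,"claw":1},
    {"xyz":[0,-28,22],"turn":0,"claw":1},
    {"xyz":[0,-28,22],"turn":0,"claw":1},
    {"xyz":[0,-28,22],"turn":0,"claw":1},
    {"xyz":[0,-28,22],"turn":0,"claw":1},
    {"xyz":[0,-28,22],"turn":0,"claw":1},
    {"xyz":[0,-28,22],"turn":0,"claw":1},
  ],
)

```text
time_s: 3.32
tcp_pos: [0.4154, -0.1483, 0.2315]
orientation: [0.695, 0.131, 0.695, -0.131]
ft_force: [0.6, 0.3, 0.7]
gripper_width: 0.0854
```

drive_tool(
  motion=[
    {"xyz":[8,-29.5,18.7],"turn":0,"claw":1},
    {"xyz":[8,-29.5,18.7],"turn":0,"claw":1},
    {"xyz":[8,-29.5,18.7],"turn":0,"claw":1},
    {"xyz":[8,-29.5,18.7],"turn":0,"claw":1},
    {"xyz":[10,0,0],"turn":0,"claw":0.8},
    {"xyz":[10,0,0],"turn":0,"claw":0.8},
    {"xyz":[0,0,0],"turn":0,"claw":0.8},
  ],
)

```text
time_s: 3.9
tcp_pos: [0.4405, -0.2819, 0.1766]
orientation: [0.693, 0.132, 0.696, -0.13]
ft_force: [-0.5, -0.2, -0.1]
gripper_width: 0.0684
```

```bash
python3 - <<'E'
from h import *
import pickle
d=capture("wrist"); pickle.dump(d,open("w1.pkl","wb")); cv2.imwrite("pics/w1.png",d["img"][:,:,::-1])
c,s=np.cos(-.355),np.sin(-.355)
P=np.array([[-34,22,46],[34,22,46],[34,-22,46],[-34,-22,46],[-32,18,-18.5],[-32,-18,-18.5]])/1000
W=np.c_[.4655+c*P[:,0]-s*P[:,1],-.294+s*P[:,0]+c*P[:,1],P[:,2]+.0185]
print(proj(d,W).round(0).tolist(), get_obs()["tcp_pos"],get_obs()["gripper_width"])
E
```

```text
[[312.0, 205.0], [311.0, 280.0], [261.0, 281.0], [258.0, 206.0], [303.0, 193.0], [267.0, 193.0]] [ 0.44097967 -0.28169476  0.17779017] 0.06838057525764597
```

View pics/w1.png

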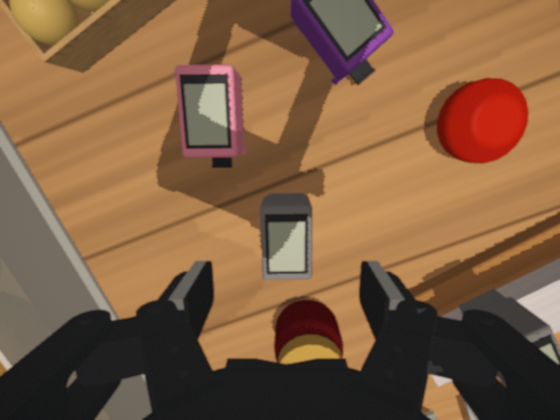

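```bash
python3 - <<'E'
import cv2
a=cv2.imread("pics/w1.png")[180:295,235:340]; cv2.imwrite("pics/w1c.png",cv2.resize(a,None,fx=5,fy=5,interpolation=cv2.INTER_CUBIC))
E
```

```text
(no output)
```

View pics/w1c.png

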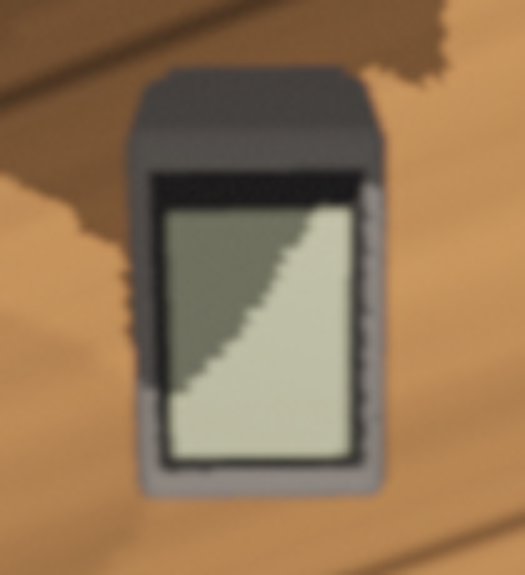

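```bash
python3 - <<'E'
from h import *
import pickle
from scipy.optimize import least_squares
d=pickle.load(open("w1.pkl","rb"))
U=np.array([[312,206.6],[311.6,278.5],[262.8,279],[260.4,206.3]])
L=np.array([[-34,22],[34,22],[34,-22],[-34,-22]])/1000
def P(p):
    c,s=np.cos(p[2]),np.sin(p[2]); return np.c_[p[0]+c*L[:,0]-s*L[:,1],p[1]+s*L[:,0]+c*L[:,1],np.full(4,.0645)]
f=lambda p:(proj(d,P(p))-U).ravel()
r=least_squares(f,[.465,-.294,-.35]); p=r.x; print(p.round(4),np.degrees(p[2]),f(p).round(1))
o=get_obs(); R=Rq(o["orientation"]); g=np.array([p[0]-.024*np.cos(p[2]),p[1]-.024*np.sin(p[2]),.0525])
print(R.round(3).tolist(), "delta tool mm",(R.T@(g-o["tcp_pos"])*1000).round(1),"tool y yaw",np.degrees(np.arctan2(-R[0,1],R[1,1])))
E
```

```text
[ 0.4657 -0.2931 -0.363 ] -20.80090239387765 [ 1.  -1.7  0.4  1.6 -0.7  1.5 -0.8 -0.9]
[[-0.002, 0.364, 0.931], [0.003, 0.931, -0.364], [-1.0, 0.002, -0.003]] delta tool mm [125.3  -2.1   3.6] tool y yaw -21.33874565888427
```

drive_tool(
  motion=[
    {"xyz":[25,-0.5,1],"turn":0,"claw":0.8},
    {"xyz":[30,-0.5,1],"turn":0.5,"claw":0.8},
    {"xyz":[30,-0.5,1],"turn":0,"claw":0.8},
    {"xyz":[25,-0.5,0.6],"turn":0,"claw":0.8},
    {"xyz":[17.5,0,0],"turn":0,"claw":0.8},
    {"xyz":[0,0,0],"turn":0,"claw":0.8},
  ],
)

```text
time_s: 4.45
tcp_pos: [0.4427, -0.2833, 0.0489]
orientation: [0.693, 0.135, 0.696, -0.132]
ft_force: [-1.4, 0.6, -0.4]
gripper_width: 0.0683
```

```bash
python3 - <<'E'
from h import *
d=capture("wrist"); cv2.imwrite("pics/w2.png",d["img"][:,:,::-1])
o=get_obs(); R=Rq(o["orientation"]); print(o["tcp_pos"],"tool y yaw",np.degrees(np.arctan2(-R[0,1],R[1,1])))
E
```

```text
[ 0.44373759 -0.28440964  0.05089068] tool y yaw -21.770638793749256
```

View pics/w2.png

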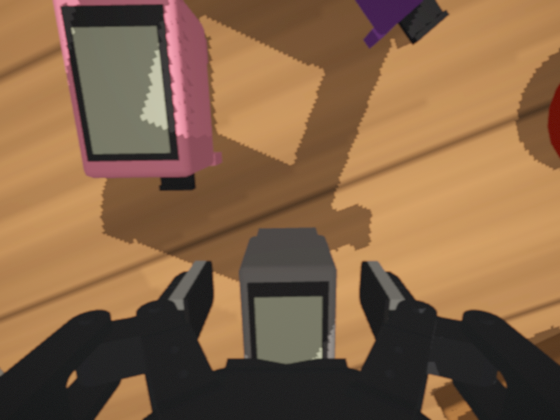

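drive_tool(
  motion=[
    {"xyz":[0,0,0],"turn":-1,"claw":0.5},
    {"xyz":[0,0,0],"turn":0,"claw":0},
    {"xyz":[0,0,0],"turn":0,"claw":0},
    {"xyz":[0,0,0],"turn":0,"claw":0},
    {"xyz":[0,0,0],"turn":0,"claw":0},
    {"xyz":[0,0,0],"turn":0,"claw":0},
  ],
)

```text
time_s: 5.0
tcp_pos: [0.4459, -0.2873, 0.0543]
orientation: [0.697, 0.127, 0.694, -0.128]
ft_force: [-0.3, 3.4, 5.6]
gripper_width: 0.0422
```

drive_tool(
  motion=[
    {"xyz":[-15,0,0],"turn":0,"claw":0},
    {"xyz":[-25,0,0],"turn":0,"claw":0},
    {"xyz":[-30,0,0],"turn":0,"claw":0},
    {"xyz":[-25,0,0],"turn":0,"claw":0},
    {"xyz":[0,0,0],"turn":0,"claw":0},
  ],
)

```text
time_s: 5.42
tcp_pos: [0.4476, -0.2894, 0.1539]
orientation: [0.699, 0.125, 0.692, -0.13]
ft_force: [1.7, -0.8, -0.9]
gripper_width: 0.0421
```

```bash
python3 - <<'E'
from h import *
d=capture("side"); cv2.imwrite("pics/s3.png",d["img"][:,:,::-1])
a=d["img"][180:380,280:460,::-1]; cv2.imwrite("pics/s3c.png",cv2.resize(a,None,fx=3,fy=3,interpolation=cv2.INTER_CUBIC))
o=get_obs(); R=Rq(o["orientation"]); print(o["tcp_pos"],"tool y yaw",np.degrees(np.arctan2(-R[0,1],R[1,1])),R[:,0],o["gripper_width"],o["ft_force"],o["wrist_torque"])
E
```

```text
[ 0.44660069 -0.2885089   0.15122638] tool y yaw -20.84264740048878 [ 0.0060699  -0.00626095 -0.99996198] 0.04176867303277633 [-0.73337835 -1.2161729  -2.95135628] [0.00073553 0.06926428 0.0624655 ]
```

View pics/s3c.png

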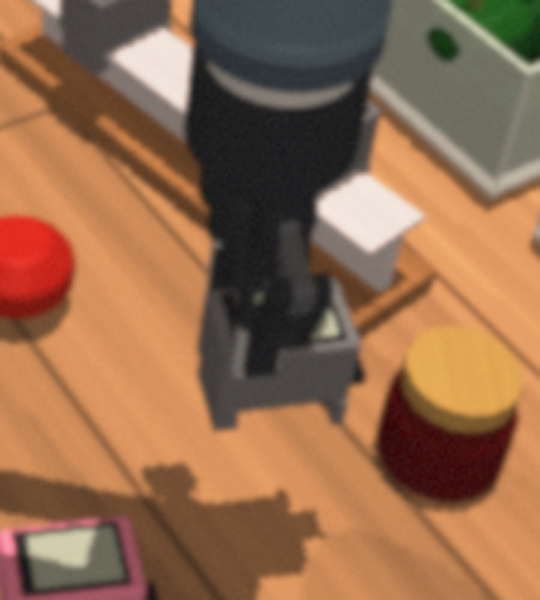

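drive_tool(
  motion=[
    {"xyz":[-20,20,1.5],"turn":0,"claw":0},
    {"xyz":[-20,30,1.5],"turn":0,"claw":0},
    {"xyz":[0,35,1.5],"turn":0,"claw":0},
    {"xyz":[0,35,1.5],"turn":0,"claw":0},
    {"xyz":[0,35,1.5],"turn":0,"claw":0},
    {"xyz":[0,35,1.5],"turn":0,"claw":0},
    {"xyz":[0,35,1.5],"turn":0,"claw":0},
    {"xyz":[0,23.5,1.5],"turn":0,"claw":0},
    {"xyz":[0,0,0],"turn":-6,"claw":0},
    {"xyz":[0,0,0],"turn":-6,"claw":0},
    {"xyz":[0,0,0],"turn":-6,"claw":0},
    {"xyz":[0,0,0],"turn":-6,"claw":0},
    {"xyz":[0,0,0],"turn":-6,"claw":0},
    {"xyz":[0,0,0],"turn":0,"claw":0},
  ],
)

```text
time_s: 6.63
tcp_pos: [0.5434, -0.0583, 0.1856]
orientation: [0.704, -0.057, 0.705, 0.058]
ft_force: [-0.0, 0.5, -1.9]
gripper_width: 0.0423
```

```bash
cat >> h.py <<'E'
RC=np.array([.6032,-.0512,.0645]); RY=.1625
def rf(P): # world->rail frame mm (z above rail top)
    c,s=np.cos(RY),np.sin(RY); v=np.asarray(P)-RC
    return np.array([c*v[0]+s*v[1],-s*v[0]+c*v[1],v[2]])*1000
def st():
    o=get_obs(); R=Rq(o["orientation"]); print("t",round(o["time_s"],2),"tcp",o["tcp_pos"].round(4),"rail-frame",rf(o["tcp_pos"]).round(1),"yaw",np.degrees(np.arctan2(-R[0,1],R[1,1])).round(2),"toolx",R[:,0].round(3),"w",round(o["gripper_width"],4),"F",o["ft_force"].round(1),"M",o["wrist_torque"].round(2)); return o
E
python3 - <<'E'
from h import *
st()
for c in ["side","wrist"]:
    d=capture(c); cv2.imwrite(f"pics/{c}4.png",d["img"][:,:,::-1])
    if c=="side":
        a=d["img"][130:280,270:450,::-1]; cv2.imwrite("pics/s4c.png",cv2.resize(a,None,fx=4,fy=4,interpolation=cv2.INTER_CUBIC))
st()
E
```

```text
t 6.63 tcp [ 0.5434 -0.0583  0.1856] rail-frame [-60.2   2.7 121.1] yaw 9.36 toolx [-0.002  0.001 -1.   ] w 0.0423 F [-0.   0.5 -1.9] M [ 0.02  0.09 -0.04]
t 6.73 tcp [ 0.5436 -0.0585  0.186 ] rail-frame [-60.    2.5 121.5] yaw 8.95 toolx [-0.001  0.    -1.   ] w 0.0419 F [ 0.2  0.8 -2.1] M [-0.04  0.   -0.05]
```

View pics/s4c.png

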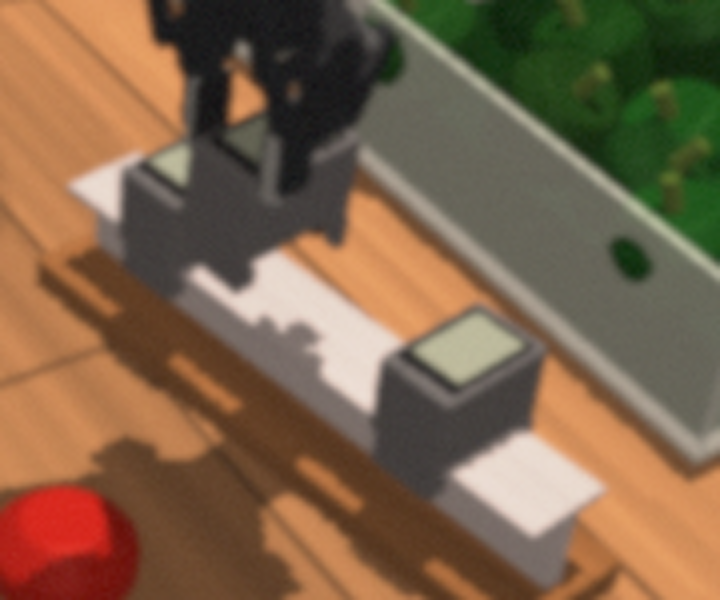

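View pics/wrist4.png

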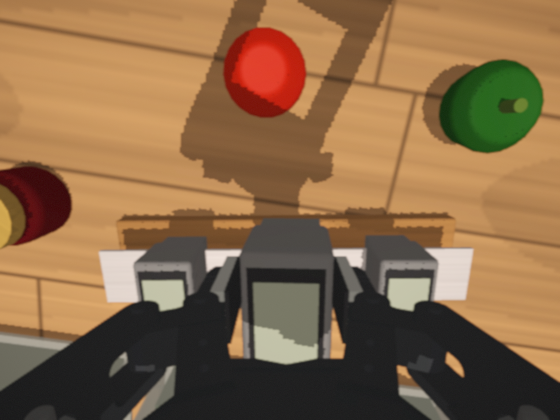

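drive_tool(
  motion=[
    {"xyz":[20,-1,0],"turn":0,"claw":0},
    {"xyz":[20,-1,0],"turn":0,"claw":0},
    {"xyz":[15,0,0],"turn":0,"claw":0},
    {"xyz":[5,0,0],"turn":0,"claw":0},
    {"xyz":[3,0,0],"turn":0,"claw":0},
    {"xyz":[0,0,0],"turn":0,"claw":0},
  ],
)

```text
time_s: 7.23
tcp_pos: [0.5444, -0.0606, 0.1235]
orientation: [0.705, -0.056, 0.705, 0.056]
ft_force: [0.4, 0.4, -2.9]
gripper_width: 0.0422
```

```bash
cat > snap.py <<'E'
from h import *
import sys
st(); n=sys.argv[1]
for c in sys.argv[2:]:
    d=capture(c); cv2.imwrite(f"pics/{c}{n}.png",d["img"][:,:,::-1])
    import pickle; pickle.dump(d,open(f"{c}{n}.pkl","wb"))
    if c=="side":
        a=d["img"][130:280,270:450,::-1]; cv2.imwrite(f"pics/s{n}c.png",cv2.resize(a,None,fx=4,fy=4,interpolation=cv2.INTER_CUBIC))
E
python3 snap.py 5 side
```

```text
t 7.23 tcp [ 0.5444 -0.0606  0.1235] rail-frame [-59.6   0.2  59. ] yaw 9.07 toolx [-0.001  0.    -1.   ] w 0.0422 F [ 0.4  0.4 -2.9] M [-0.02  0.03  0.07]
```

View pics/s5c.png

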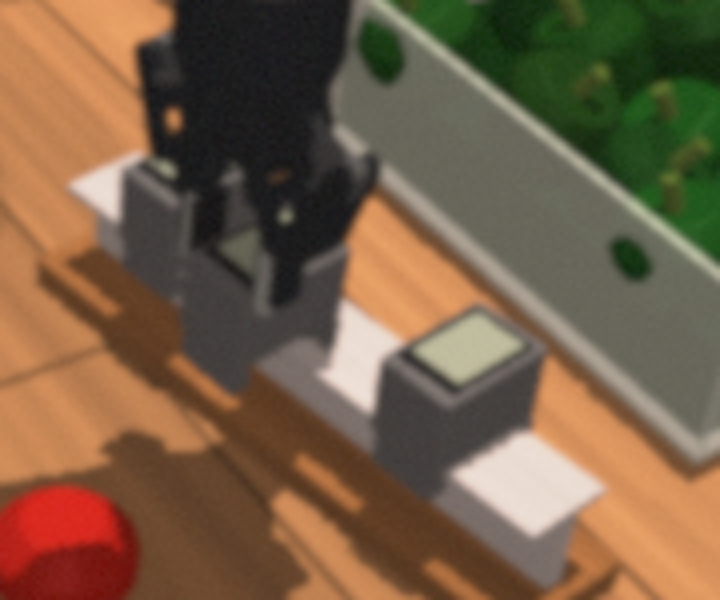

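drive_tool(
  motion=[
    {"xyz":[2,0,0],"turn":0,"claw":0},
    {"xyz":[2,0,0],"turn":0,"claw":0},
    {"xyz":[1,0,0],"turn":0,"claw":0},
  ],
)

```text
time_s: 7.53
tcp_pos: [0.5448, -0.0609, 0.1199]
orientation: [0.705, -0.057, 0.705, 0.056]
ft_force: [-6.9, 0.6, 11.7]
gripper_width: 0.0423
```

drive_tool(
  motion=[
    {"xyz":[0,0,-2.5],"turn":0,"claw":0},
    {"xyz":[1,0,-1.5],"turn":0,"claw":0},
  ],
)

```text
time_s: 7.7
tcp_pos: [0.5421, -0.0616, 0.1192]
orientation: [0.706, -0.057, 0.703, 0.056]
ft_force: [2.4, 0.2, 3.7]
gripper_width: 0.0422
```

drive_tool(
  motion=[
    {"xyz":[1.5,0,-1],"turn":0,"claw":0},
    {"xyz":[1.5,0,-1],"turn":0,"claw":0},
  ],
)

```text
time_s: 7.87
tcp_pos: [0.5397, -0.0618, 0.1166]
orientation: [0.706, -0.057, 0.704, 0.056]
ft_force: [-4.2, 0.8, 14.1]
gripper_width: 0.042
```

```bash
python3 snap.py 6 side
```

```text
t 7.87 tcp [ 0.5397 -0.0618  0.1166] rail-frame [-64.4  -0.2  52.1] yaw 9.15 toolx [ 0.003 -0.001 -1.   ] w 0.042 F [-4.2  0.8 14.1] M [ 0.18  0.31 -0.02]
```

View pics/s6c.png

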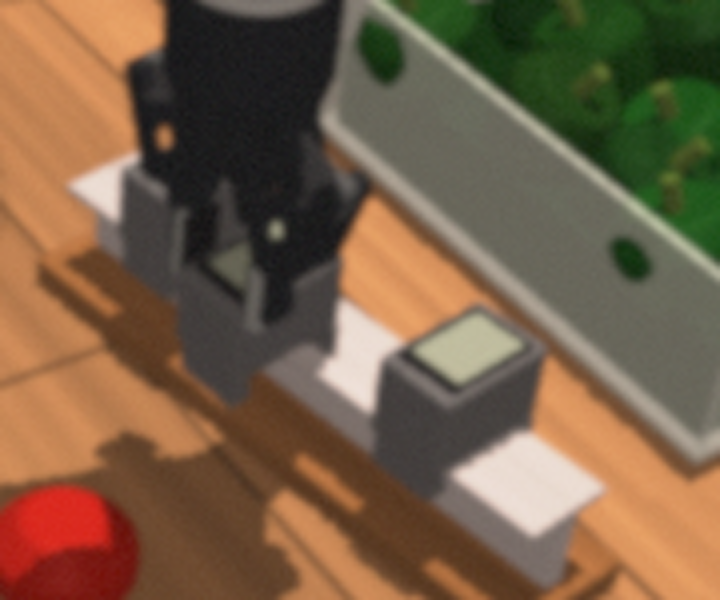

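drive_tool(
  motion=[
    {"xyz":[1,0,-2],"turn":0,"claw":0},
    {"xyz":[1,0,-2],"turn":0,"claw":0},
    {"xyz":[1.5,0,-1.5],"turn":0,"claw":0},
  ],
)

```text
time_s: 8.17
tcp_pos: [0.5349, -0.0626, 0.113]
orientation: [0.706, -0.057, 0.703, 0.056]
ft_force: [0.8, 0.7, 7.0]
gripper_width: 0.0421
```

drive_tool(
  motion=[
    {"xyz":[1.5,0,-1.2],"turn":0,"claw":0},
    {"xyz":[1.5,0,-1.2],"turn":0,"claw":0},
    {"xyz":[1.5,0,-1.2],"turn":0,"claw":0},
  ],
)

```text
time_s: 8.42
tcp_pos: [0.5303, -0.063, 0.1082]
orientation: [0.706, -0.057, 0.704, 0.056]
ft_force: [-2.2, 1.8, 9.5]
gripper_width: 0.0422
```

```bash
python3 snap.py 7 side
```

```text
t 8.42 tcp [ 0.5303 -0.063   0.1082] rail-frame [-73.8   0.2  43.7] yaw 9.15 toolx [ 0.002 -0.    -1.   ] w 0.0422 F [-2.2  1.8  9.5] M [ 0.41 -0.21  0.1 ]
```

View pics/s7c.png

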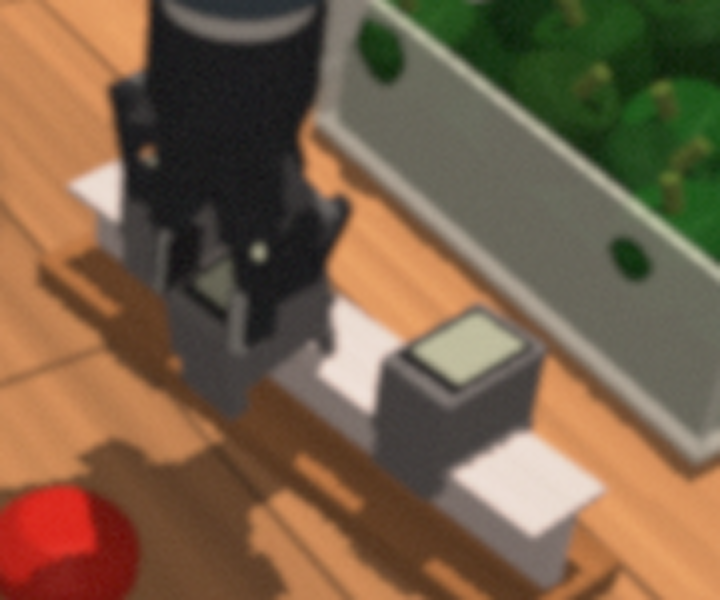

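drive_tool(
  motion=[
    {"xyz":[1.6,0,-1.1],"turn":0,"claw":0},
    {"xyz":[1.6,0,-1.1],"turn":0,"claw":0},
    {"xyz":[1.6,0,-1.1],"turn":0,"claw":0},
  ],
)

```text
time_s: 8.72
tcp_pos: [0.5274, -0.0637, 0.1034]
orientation: [0.706, -0.057, 0.704, 0.056]
ft_force: [-1.6, 0.9, 9.3]
gripper_width: 0.0421
```

drive_tool(
  motion=[
    {"xyz":[1.6,0,-1.0],"turn":0,"claw":0},
    {"xyz":[1.6,0,-0.9],"turn":0,"claw":0},
    {"xyz":[1.6,0,-0.8],"turn":0,"claw":0},
  ],
)

```text
time_s: 8.97
tcp_pos: [0.5246, -0.0644, 0.0985]
orientation: [0.706, -0.057, 0.704, 0.056]
ft_force: [-1.5, 2.2, 7.4]
gripper_width: 0.0423
```

```bash
python3 snap.py 8 side
```

```text
t 8.97 tcp [ 0.5246 -0.0644  0.0985] rail-frame [-79.7  -0.3  34. ] yaw 9.14 toolx [ 0.002 -0.001 -1.   ] w 0.0423 F [-1.5  2.2  7.4] M [ 0.42 -0.31  0.18]
```

View pics/s8c.png

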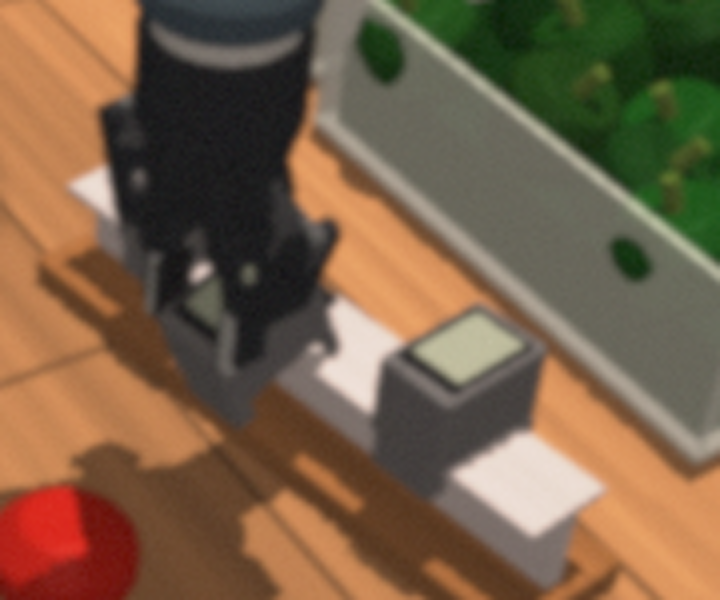

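```bash
cat > ov.py <<'E'
from h import *
import pickle,sys
def modpts(): 
    pts=[];segs=[]
    def box(x0,x1,y0,y1,z0,z1):
        b=len(pts)
        for x in(x0,x1):
            for y in(y0,y1):
                for z in(z0,z1): pts.append((x,y,z))
        for i in range(8):
            for k in(1,2,4):
                if not i&k: segs.append((b+i,b+i+k))
    box(-34,34,-22,22,0,46); box(-32,-27,-18,18,-18.5,0); box(28,34,13,22,-18.5,0); box(28,34,-22,-13,-18.5,0)
    return np.array(pts,float),segs
def place(P,O,th): # O origin in rail frame mm (x,y,z), th deg foot up -> world
    c,s=np.cos(np.radians(th)),np.sin(np.radians(th))
    r=np.c_[O[0]+c*P[:,0]-s*P[:,2],O[1]+P[:,1],O[2]+s*P[:,0]+c*P[:,2]]/1000
    C,S=np.cos(RY),np.sin(RY); return np.c_[RC[0]+C*r[:,0]-S*r[:,1],RC[1]+S*r[:,0]+C*r[:,1],RC[2]+r[:,2]]
def from_tcp(tcp,g,th): # g=(x,y,z) of TCP in module
    c,s=np.cos(np.radians(th)),np.sin(np.radians(th)); t=rf(tcp)
    return np.array([t[0]-(c*g[0]-s*g[2]),t[1]-g[1],t[2]-(s*g[0]+c*g[2])])
def draw(d,O,th,fn,roi,k):
    x0,x1,y0,y1=roi; P,sg=modpts(); uv=(proj(d,place(P,O,th))-[x0,y0]+.5)*k
    im=cv2.resize(np.ascontiguousarray(d["img"][y0:y1,x0:x1,::-1]),None,fx=k,fy=k,interpolation=cv2.INTER_CUBIC)
    for a,b in sg: cv2.line(im,tuple(int(v) for v in uv[a]),tuple(int(v) for v in uv[b]),(0,255,255),1,cv2.LINE_AA)
    cv2.imwrite(fn,im)
E
python3 - <<'E'
from ov import *
d=pickle.load(open("side8.pkl","rb")); t=get_obs()["tcp_pos"]
O=from_tcp(t,(-21,0,36),21.5); print(O)
draw(d,O,21.5,"pics/ov8.png",(300,390,180,255),8)
d=pickle.load(open("side5.pkl","rb"));O=from_tcp([.5444,-.0606,.1235],(-21,0,36),0); draw(d,O,0,"pics/ov5.png",(300,390,165,240),8)
E
```

```text
[-47.11465794  -0.14024204   7.8020355 ]
```

View pics/ov8.png

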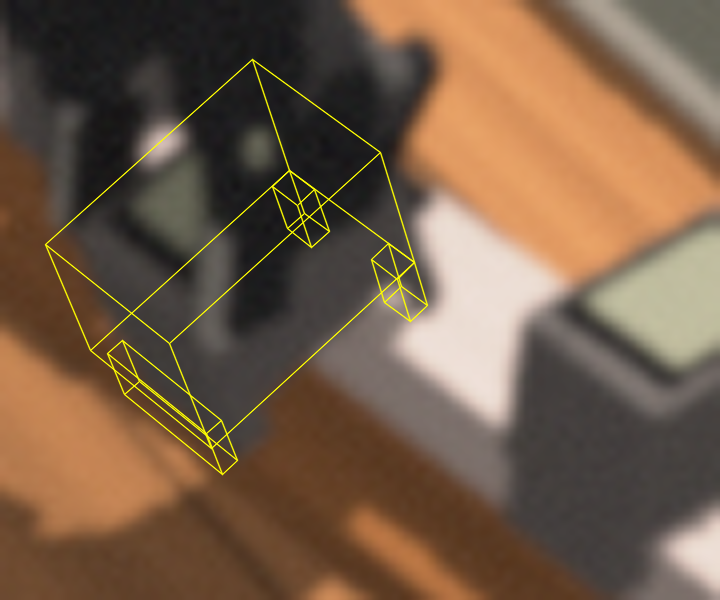

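View pics/ov5.png

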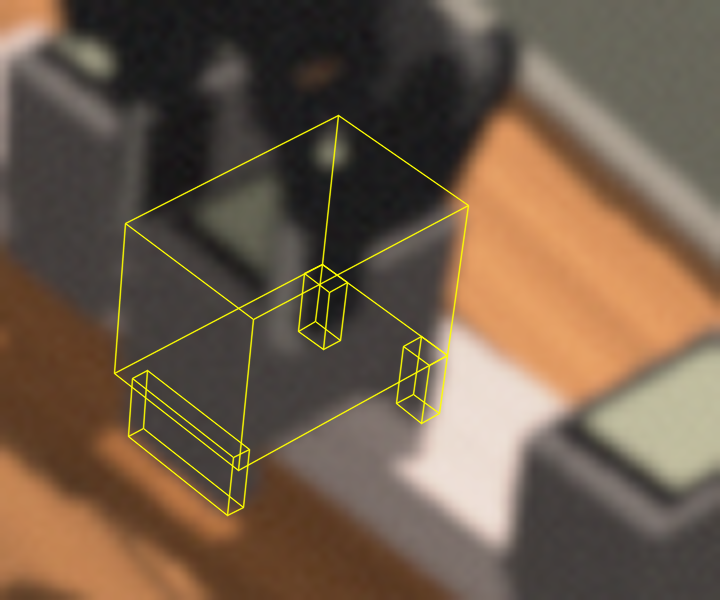

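drive_tool(
  motion=[
    {"xyz":[-3,0,0],"turn":0,"claw":0},
    {"xyz":[-3,0,0],"turn":0,"claw":0},
    {"xyz":[0,0,0],"turn":0,"claw":0},
  ],
)

```text
time_s: 9.27
tcp_pos: [0.5234, -0.0639, 0.1034]
orientation: [0.705, -0.056, 0.705, 0.056]
ft_force: [0.4, 0.0, -3.2]
gripper_width: 0.0421
```

```bash
python3 snap.py 9 side wrist; python3 - <<'E'
import cv2,numpy as np
a=cv2.imread("pics/side9.png")[180:255,300:390]; a=cv2.resize(a,None,fx=8,fy=8,interpolation=cv2.INTER_CUBIC); a=np.clip((a/255.)**.55*255,0,255).astype(np.uint8); cv2.imwrite("pics/s9g.png",a)
a=cv2.imread("pics/wrist9.png")[200:370,200:380]; a=cv2.resize(a,None,fx=3.5,fy=3.5,interpolation=cv2.INTER_CUBIC);a=np.clip((a/255.)**.55*255,0,255).astype(np.uint8); cv2.imwrite("pics/w9g.png",a)
E
```

```text
t 9.27 tcp [ 0.5234 -0.0639  0.1034] rail-frame [-80.8   0.4  38.9] yaw 9.15 toolx [-0.001  0.    -1.   ] w 0.0421 F [ 0.4  0.  -3.2] M [-0.04  0.05 -0.06]
```

View pics/s9g.png

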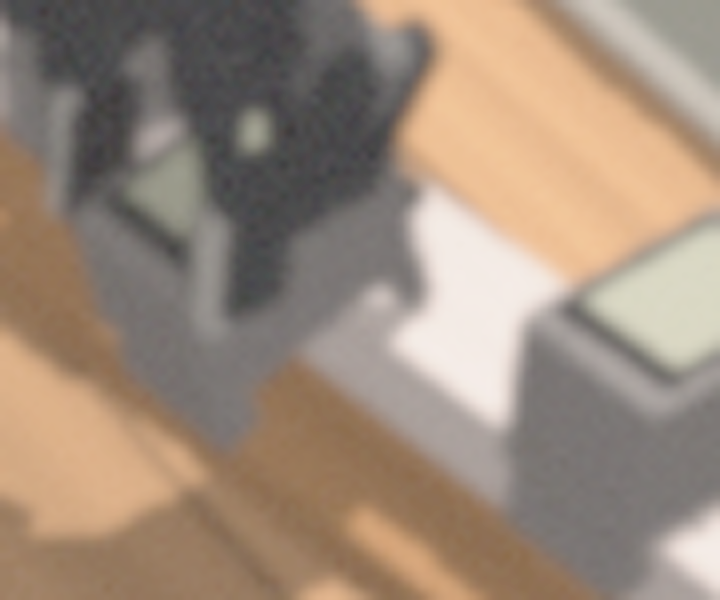

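View pics/w9g.png

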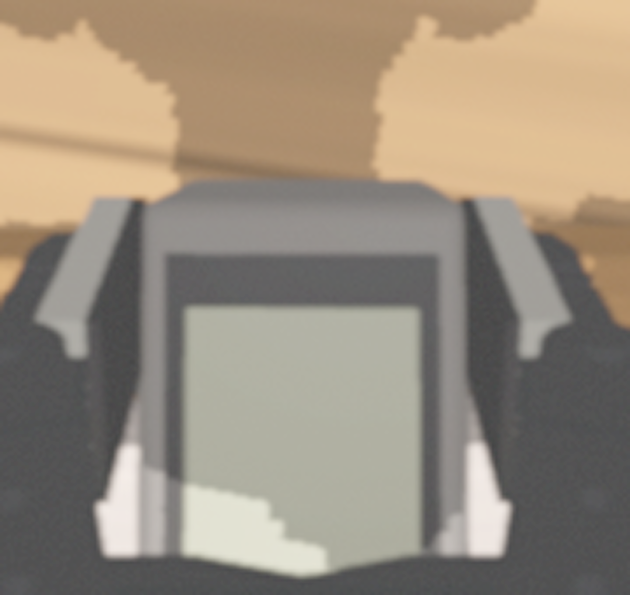

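```bash
cat > fit9.py <<'E'
from ov import *
from scipy.optimize import least_squares
d=pickle.load(open("side9.pkl","rb")); w=pickle.load(open("wrist9.pkl","rb"))
P=np.array([[-32,-18,-18.5],[-20,-18,-8.5],[34,-22,-18.5],[-34,22,46],[-34,22,0]],float)
U=np.array([[230,449],[262,408],[421,300],[74,207],[116,332]])/8+[300,180]-.06
# wrist: top face hook-end corners, hook bottom corners
Pw=np.array([[-34,-22,46],[-34,22,46]],float)
Uw=np.array([[140,207],[466,207]])/3.5+[200,200]
def res(p,full=False):
    a=(proj(d,place(P,p[:3],p[3]))-U); b=(proj(w,place(Pw,p[:3],p[3]))-Uw)
    return np.r_[a.ravel(),b.ravel()]
r=least_squares(res,[-45,0,12,20],loss="soft_l1"); print(r.x.round(1)); print(res(r.x).reshape(-1,2).round(1).tolist())
P1,U1=P,U
r2=least_squares(lambda p:(proj(d,place(P,[p[0],p[1],p[2]],p[3]))-U).ravel(),[-45,0,12,20]); print("side only",r2.x.round(1),r2.fun.reshape(-1,2).round(1).tolist())
draw(d,r.x[:3],r.x[3],"pics/ov9.png",(300,390,180,255),8)
draw(w,r.x[:3],r.x[3],"pics/ov9w.png",(200,380,200,370),4)
t=rf([0.5234,-0.0639,0.1034]); th=np.radians(r.x[3]); v=t-r.x[:3]; print("tcp in module",(np.cos(th)*v[0]+np.sin(th)*v[2]).round(1),v[1].round(1),(-np.sin(th)*v[0]+np.cos(th)*v[2]).round(1))
E
python3 fit9.py
```

```text
[-43.   -1.3   9.8  18.2]
[[0.1, 1.2], [-0.2, -0.5], [2.2, -0.1], [-1.1, 1.3], [-1.8, -0.0], [-0.2, 0.3], [0.3, 0.0]]
side only [-14.6  26.  -24.5  16.1] [[-0.1, 0.2], [-0.4, -1.2], [0.9, 0.5], [0.6, 1.0], [-1.0, -0.5]]
tcp in module -26.8 1.7 39.4
```

View pics/ov9.png

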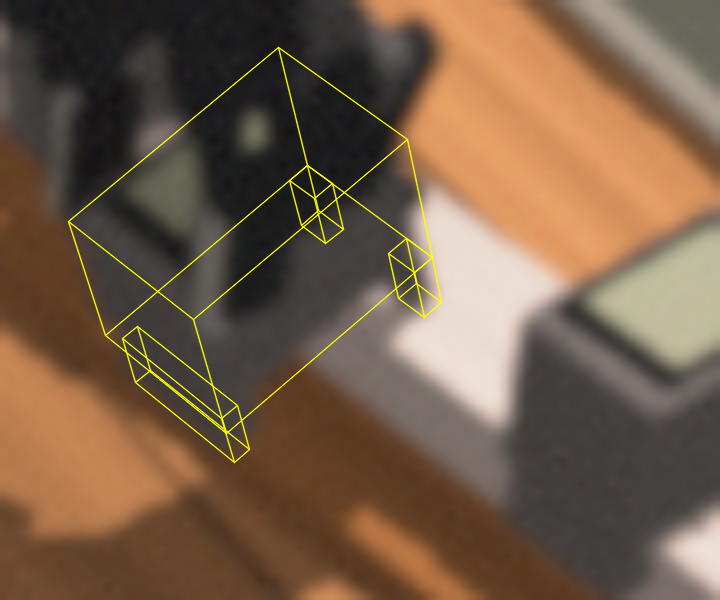

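View pics/ov9w.png

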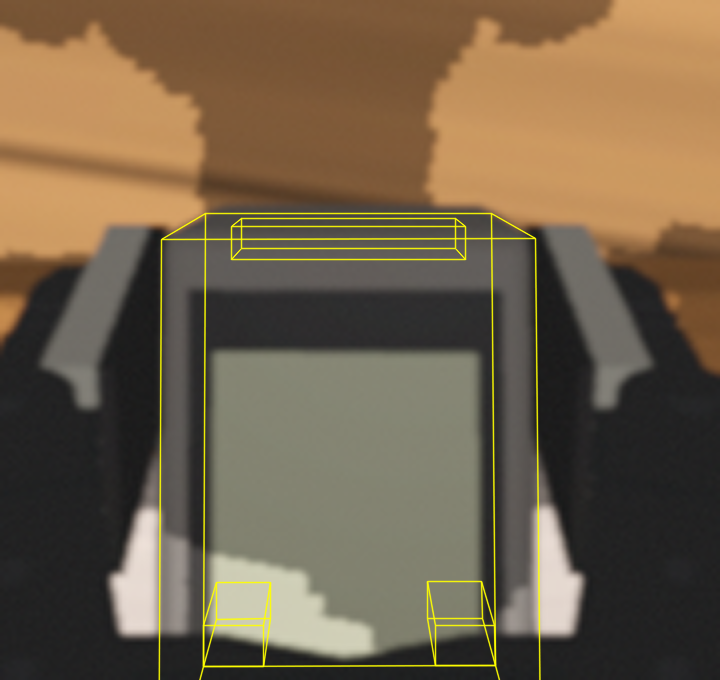

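Overlays put the tilt at about 18–20°, slightly short, so I'll go back to contact and add about 2.5°.

drive_tool(
  motion=[
    {"xyz":[3,0,0],"turn":0,"claw":0},
    {"xyz":[2.5,0,0],"turn":0,"claw":0},
    {"xyz":[1.2,0,-0.6],"turn":0,"claw":0},
    {"xyz":[1.2,0,-0.6],"turn":0,"claw":0},
    {"xyz":[1.2,0,-0.6],"turn":0,"claw":0},
    {"xyz":[0,0,0],"turn":0,"claw":0},
  ],
)

```text
time_s: 9.87
tcp_pos: [0.5229, -0.0645, 0.0948]
orientation: [0.706, -0.057, 0.704, 0.056]
ft_force: [-0.7, -0.2, 6.2]
gripper_width: 0.0421
```

```bash
python3 snap.py 10
```

```text
t 9.87 tcp [ 0.5229 -0.0645  0.0948] rail-frame [-81.4  -0.1  30.3] yaw 9.14 toolx [ 0.002 -0.    -1.   ] w 0.0421 F [-0.7 -0.2  6.2] M [ 0.23 -0.39  0.03]
```

drive_tool(
  motion=[
    {"xyz":[-2,0,0],"turn":0,"claw":0},
    {"xyz":[-1,0,0],"turn":0,"claw":0},
    {"xyz":[0,0,0],"turn":0,"claw":0},
  ],
)

```text
time_s: 10.12
tcp_pos: [0.522, -0.0643, 0.0971]
orientation: [0.705, -0.056, 0.705, 0.056]
ft_force: [0.9, 0.5, -0.2]
gripper_width: 0.042
```

```bash
python3 snap.py 11 side wrist top; python3 - <<'E'
import cv2,numpy as np
a=cv2.imread("pics/side11.png")[180:255,300:390]; a=cv2.resize(a,None,fx=8,fy=8,interpolation=cv2.INTER_CUBIC); a=np.clip((a/255.)**.55*255,0,255).astype(np.uint8); cv2.imwrite("pics/s11g.png",a)
a=cv2.imread("pics/wrist11.png")[200:370,200:380]; a=cv2.resize(a,None,fx=3.5,fy=3.5,interpolation=cv2.INTER_CUBIC);a=np.clip((a/255.)**.55*255,0,255).astype(np.uint8); cv2.imwrite("pics/w11g.png",a)
E
```

```text
t 10.12 tcp [ 0.522  -0.0643  0.0971] rail-frame [-82.3   0.2  32.6] yaw 9.14 toolx [ 0. -0. -1.] w 0.042 F [ 0.9  0.5 -0.2] M [-0.03 -0.2   0.01]
```

View pics/s11g.png

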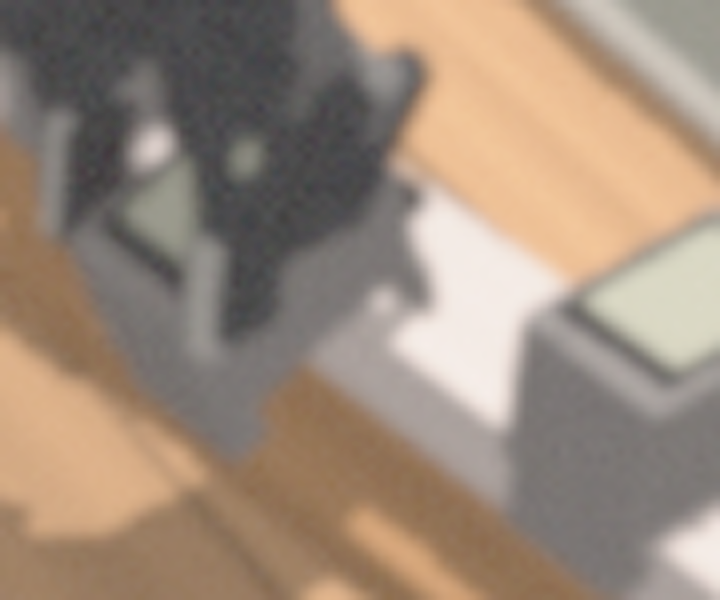

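View pics/w11g.png

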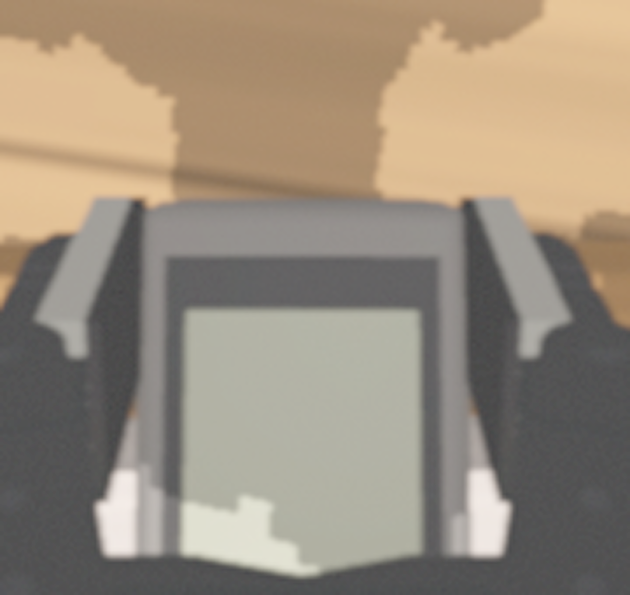

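drive_tool(
  motion=[
    {"xyz":[-0.7,0,8],"turn":0,"claw":0},
    {"xyz":[0,0,10],"turn":0,"claw":0},
    {"xyz":[0,0,8],"turn":0,"claw":0},
    {"xyz":[0,0,2],"turn":0,"claw":0},
    {"xyz":[0,0,0],"turn":0,"claw":0},
  ],
)

```text
time_s: 10.68
tcp_pos: [0.5504, -0.0596, 0.0975]
orientation: [0.705, -0.057, 0.705, 0.057]
ft_force: [1.2, -0.4, -0.8]
gripper_width: 0.0424
```

```bash
python3 snap.py 12 side; python3 - <<'E'
import cv2,numpy as np
a=cv2.imread("pics/side12.png")[170:245,310:400]; a=cv2.resize(a,None,fx=8,fy=8,interpolation=cv2.INTER_CUBIC); a=np.clip((a/255.)**.55*255,0,255).astype(np.uint8); cv2.imwrite("pics/s12g.png",a)
E
```

```text
t 10.68 tcp [ 0.5504 -0.0596  0.0975] rail-frame [-53.4   0.3  33. ] yaw 9.18 toolx [ 0.  0. -1.] w 0.0424 F [ 1.2 -0.4 -0.8] M [-0.05 -0.12  0.01]
```

View pics/s12g.png

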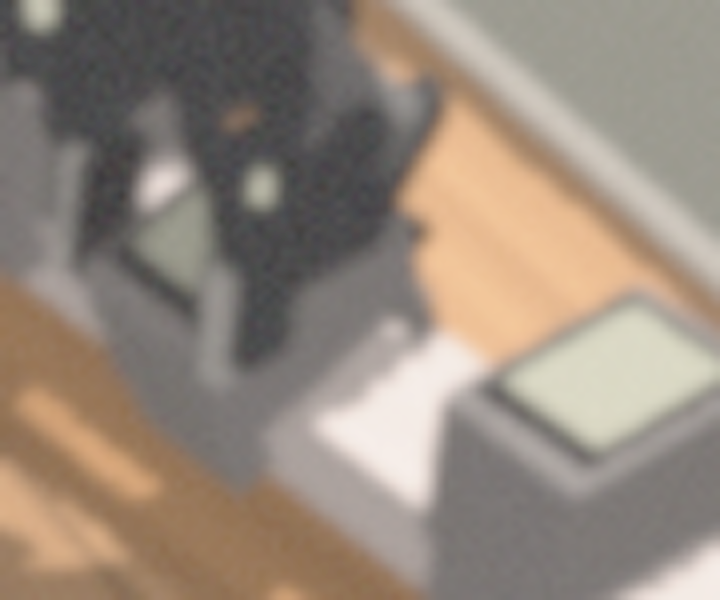

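drive_tool(
  motion=[
    {"xyz":[0,0,2],"turn":0,"claw":0},
    {"xyz":[0,0,2],"turn":0,"claw":0},
    {"xyz":[0,0,2],"turn":0,"claw":0},
    {"xyz":[0,0,0],"turn":0,"claw":0},
  ],
)

```text
time_s: 11.07
tcp_pos: [0.5558, -0.0588, 0.0978]
orientation: [0.705, -0.056, 0.705, 0.056]
ft_force: [0.2, 0.3, -1.3]
gripper_width: 0.0419
```

drive_tool(
  motion=[
    {"xyz":[0,0,1.5],"turn":0,"claw":0},
    {"xyz":[0,0,1.5],"turn":0,"claw":0},
    {"xyz":[0,0,0],"turn":0,"claw":0},
  ],
)

```text
time_s: 11.32
tcp_pos: [0.5587, -0.0584, 0.0978]
orientation: [0.705, -0.056, 0.705, 0.056]
ft_force: [-0.3, 0.3, -1.2]
gripper_width: 0.042
```

```bash
cat >> snap.py <<'E'
        a=d["img"][165:240,305:395,::-1]; a=cv2.resize(np.ascontiguousarray(a),None,fx=8,fy=8,interpolation=cv2.INTER_CUBIC); a=np.clip((a/255.)**.55*255,0,255).astype(np.uint8); cv2.imwrite(f"pics/s{n}g.png",a)
E
python3 snap.py 13 side
```

```text
t 11.32 tcp [ 0.5587 -0.0584  0.0978] rail-frame [-45.1   0.1  33.3] yaw 9.13 toolx [ 0.  0. -1.] w 0.042 F [-0.3  0.3 -1.2] M [ 0.01 -0.05 -0.01]
```

View pics/s13g.png

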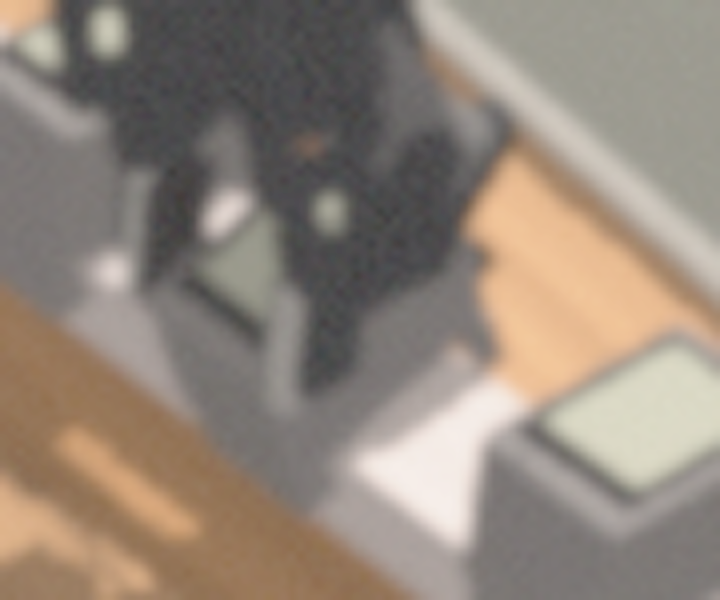

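drive_tool(
  motion=[
    {"xyz":[0,0,1.2],"turn":0,"claw":0},
    {"xyz":[0,0,1.2],"turn":0,"claw":0},
    {"xyz":[0,0,0],"turn":0,"claw":0},
  ],
)

```text
time_s: 11.62
tcp_pos: [0.5604, -0.0581, 0.0979]
orientation: [0.704, -0.056, 0.705, 0.056]
ft_force: [-4.4, -0.0, 3.3]
gripper_width: 0.0417
```

drive_tool(
  motion=[
    {"xyz":[0,0,1.2],"turn":0,"claw":0},
    {"xyz":[0,0,1.2],"turn":0,"claw":0},
    {"xyz":[0,0,0],"turn":0,"claw":0},
  ],
)

```text
time_s: 11.87
tcp_pos: [0.5617, -0.0579, 0.0982]
orientation: [0.703, -0.057, 0.706, 0.056]
ft_force: [-10.0, -1.2, 10.7]
gripper_width: 0.0421
```

```bash
python3 snap.py 14 side
```

```text
t 11.87 tcp [ 0.5617 -0.0579  0.0982] rail-frame [-42.1   0.1  33.7] yaw 9.16 toolx [-0.004 -0.    -1.   ] w 0.0421 F [-10.   -1.2  10.7] M [-0.35  1.88 -0.12]
```

View pics/s14g.png

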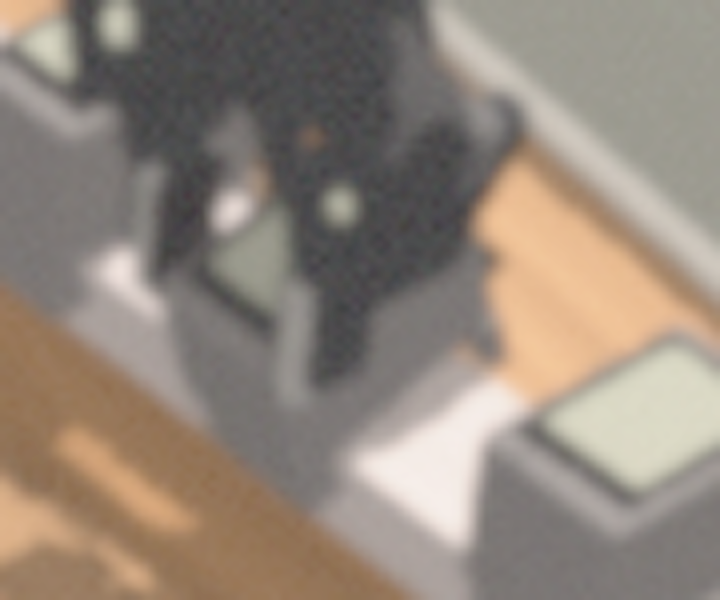

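drive_tool(
  motion=[
    {"xyz":[0,0,-1.5],"turn":0,"claw":0},
    {"xyz":[-0.8,0,0],"turn":0,"claw":0},
    {"xyz":[0,0,0],"turn":0,"claw":0},
  ],
)

```text
time_s: 12.17
tcp_pos: [0.5617, -0.0579, 0.0986]
orientation: [0.705, -0.056, 0.705, 0.056]
ft_force: [-2.2, -0.0, 0.3]
gripper_width: 0.0418
```

drive_tool(
  motion=[
    {"xyz":[0,0,0.8],"turn":0,"claw":0},
    {"xyz":[0,0,0.8],"turn":0,"claw":0},
    {"xyz":[0,0,0],"turn":0,"claw":0},
  ],
)

```text
time_s: 12.42
tcp_pos: [0.5623, -0.0577, 0.0986]
orientation: [0.704, -0.056, 0.706, 0.056]
ft_force: [-7.4, -1.4, 5.5]
gripper_width: 0.0423
```

```bash
python3 snap.py 15 side wrist top;python3 - <<'E'
import cv2,numpy as np
a=cv2.imread("pics/wrist15.png")[200:370,200:380]; a=cv2.resize(a,None,fx=3.5,fy=3.5,interpolation=cv2.INTER_CUBIC);a=np.clip((a/255.)**.55*255,0,255).astype(np.uint8); cv2.imwrite("pics/w15g.png",a)
E
```

```text
t 12.42 tcp [ 0.5623 -0.0577  0.0986] rail-frame [-41.4   0.2  34.1] yaw 9.15 toolx [-0.003 -0.    -1.   ] w 0.0423 F [-7.4 -1.4  5.5] M [-0.36  1.48 -0.07]
```

View pics/w15g.png

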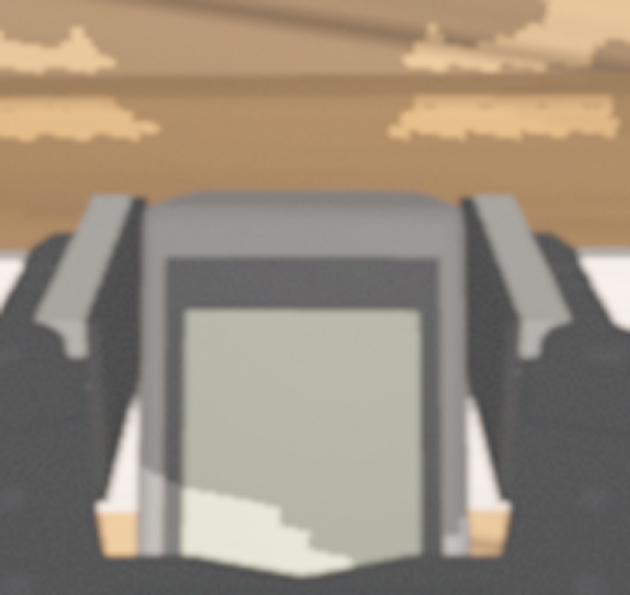

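```bash
python3 - <<'E'
from ov import *
d=pickle.load(open("side15.pkl","rb")); t=get_obs()["tcp_pos"]
ims=[]
for g,th in [((-26.8,1,39.4),19.8),((-21,1,36),19.8)]:
    O=from_tcp(t,g,th); draw(d,O,th,"pics/tmp.png",(315,385,170,240),8); 
    im=cv2.imread("pics/tmp.png"); ims.append(np.clip((im/255.)**.6*255,0,255).astype(np.uint8)); print(O, rf(place(np.array([[-20,0,-8.5],[-27,0,-4.],[20.5,0,-6.5],[28,0,-18.5]]),O,th)[0]), [rf(p).round(1) for p in place(np.array([[-27,0,-4.],[28,0,-18.5]]),O,th)])
cv2.imwrite("pics/ov15.png",cv2.resize(np.hstack(ims),(800,400)))
cv2.imwrite("pics/ov15a.png",ims[0])
E
```

```text
[-2.81522098 -0.85049423  6.10341266] [-18.75356404  -0.85049423  -8.66883229] [array([-26.9,  -0.9,  -6.8]), array([29.8, -0.9, -1.8])]
[-9.42403837 -0.85049423  7.33772733] [-25.36238143  -0.85049423  -7.43451761] [array([-33.5,  -0.9,  -5.6]), array([23.2, -0.9, -0.6])]
```

View pics/ov15.png

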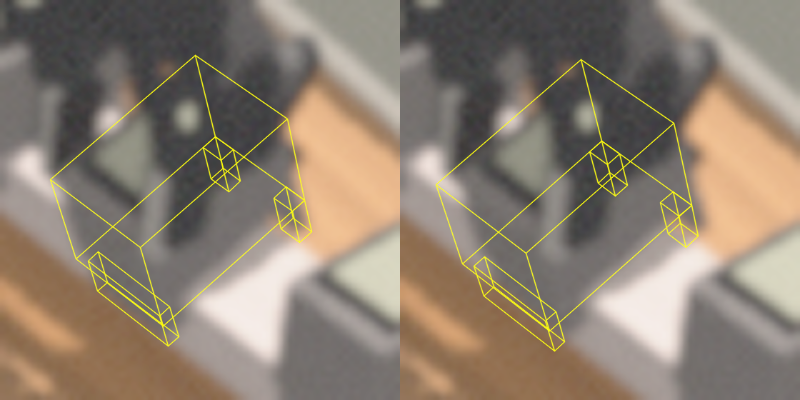

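View pics/s15g.png

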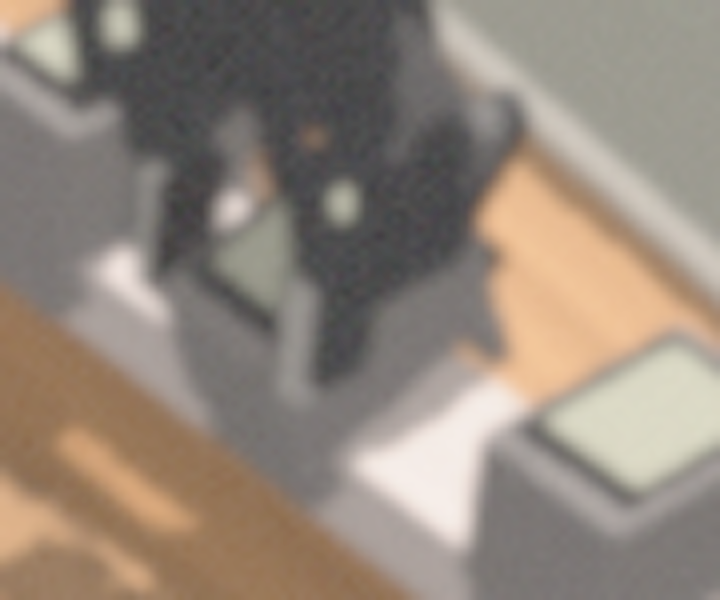

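The hook looks seated under the near edge: the wall contacts where expected and the overlay agrees. I'll relieve the load and release. The foot should then rest on the far edge at about 17°, and I'll rock it down with shut fingers.

drive_tool(
  motion=[
    {"xyz":[0,0,-0.8],"turn":0,"claw":0},
    {"xyz":[0,0,0],"turn":0,"claw":0},
  ],
)

```text
time_s: 12.73
tcp_pos: [0.5621, -0.0578, 0.0986]
orientation: [0.704, -0.056, 0.705, 0.056]
ft_force: [-5.0, -0.0, 3.0]
gripper_width: 0.0423
```

drive_tool(
  motion=[
    {"xyz":[0,0,0],"turn":0,"claw":0.6},
    {"xyz":[0,0,0],"turn":0,"claw":0.65},
    {"xyz":[0,0,0],"turn":0,"claw":0.65},
    {"xyz":[0,0,0],"turn":0,"claw":0.65},
  ],
)

```text
time_s: 13.07
tcp_pos: [0.563, -0.0577, 0.0987]
orientation: [0.705, -0.056, 0.705, 0.056]
ft_force: [0.1, 0.1, -0.2]
gripper_width: 0.0551
```

```bash
python3 snap.py 16 side wrist;python3 - <<'E'
import cv2,numpy as np
a=cv2.imread("pics/wrist16.png")[200:370,200:380]; a=cv2.resize(a,None,fx=3.5,fy=3.5,interpolation=cv2.INTER_CUBIC);a=np.clip((a/255.)**.55*255,0,255).astype(np.uint8); cv2.imwrite("pics/w16g.png",a)
E
```

```text
t 13.07 tcp [ 0.563  -0.0577  0.0987] rail-frame [-40.7   0.1  34.2] yaw 9.14 toolx [ 0.001 -0.    -1.   ] w 0.0551 F [ 0.1  0.1 -0.2] M [ 0.02  0.03 -0.01]
```

View pics/w16g.png

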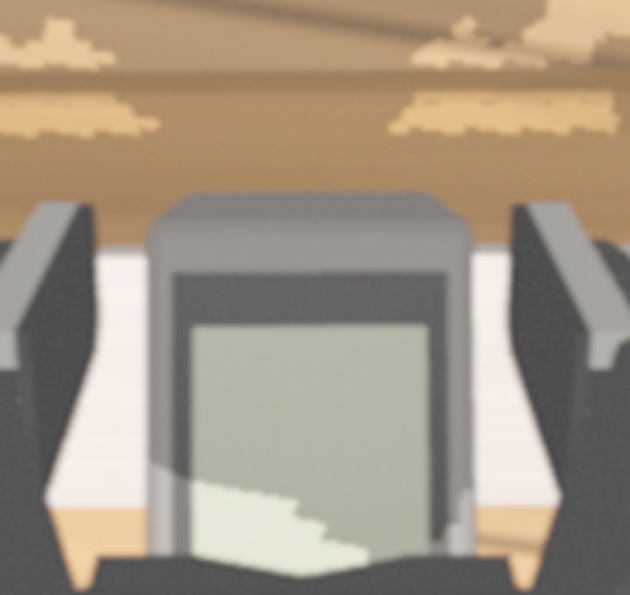

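View pics/s16g.png

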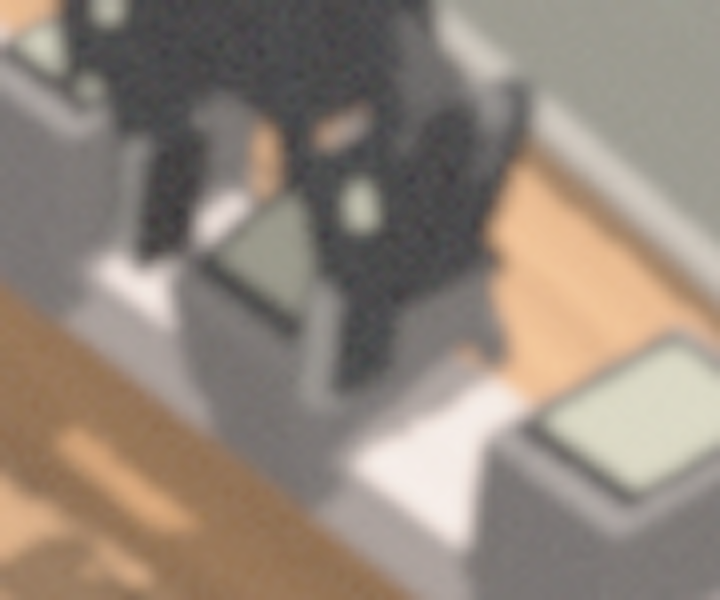

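drive_tool(
  motion=[
    {"xyz":[-20,0,0],"turn":0,"claw":0.65},
    {"xyz":[-22,0,0],"turn":0,"claw":0.65},
    {"xyz":[-8,0,20],"turn":0,"claw":0},
    {"xyz":[0,0,20],"turn":0,"claw":0},
    {"xyz":[0,0,1],"turn":0,"claw":0},
    {"xyz":[0,0,0],"turn":0,"claw":0},
    {"xyz":[0,0,0],"turn":0,"claw":0},
    {"xyz":[0,0,0],"turn":0,"claw":0},
  ],
)

```text
time_s: 13.83
tcp_pos: [0.6019, -0.0511, 0.1478]
orientation: [0.704, -0.056, 0.705, 0.057]
ft_force: [-0.3, 0.4, 1.4]
gripper_width: 0.0001
```

```bash
python3 snap.py 17 side wrist
```

```text
t 13.83 tcp [ 0.6019 -0.0511  0.1478] rail-frame [-1.3  0.3 83.3] yaw 9.14 toolx [-0.002  0.    -1.   ] w 0.0001 F [-0.3  0.4  1.4] M [-0.02 -0.03  0.03]
```

View pics/s17g.png

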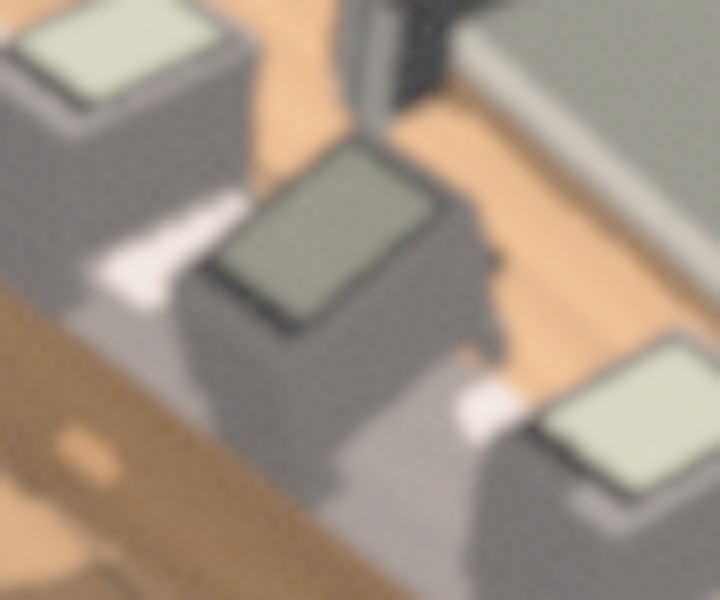

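View pics/wrist17.png

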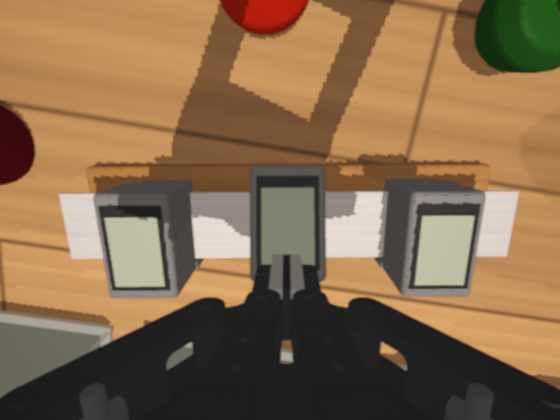

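The picture shows the module hooked and tilted at about 17°, centred in the gap. The two displays' centres are at 130 and 449 px (mid 289.5) and the module's is at 288. Pressing the foot end now.

drive_tool(
  motion=[
    {"xyz":[10,0,1],"turn":0,"claw":0},
    {"xyz":[7,0,1],"turn":0,"claw":0},
    {"xyz":[2,0,0],"turn":0,"claw":0},
    {"xyz":[2,0,0],"turn":0,"claw":0},
  ],
)

```text
time_s: 14.27
tcp_pos: [0.6042, -0.0507, 0.1263]
orientation: [0.704, -0.056, 0.706, 0.057]
ft_force: [-0.1, -0.2, 0.7]
gripper_width: 0.0003
```

drive_tool(
  motion=[
    {"xyz":[1.5,0,0.5],"turn":0,"claw":0},
    {"xyz":[1.5,0,0.5],"turn":0,"claw":0},
  ],
)

```text
time_s: 14.43
tcp_pos: [0.6063, -0.0508, 0.1248]
orientation: [0.705, -0.056, 0.705, 0.056]
ft_force: [-0.6, -0.6, 4.2]
gripper_width: -0.0004
```

drive_tool(
  motion=[
    {"xyz":[1,0,0.8],"turn":0,"claw":0},
    {"xyz":[1,0,0.8],"turn":0,"claw":0},
    {"xyz":[1,0,0.8],"turn":0,"claw":0},
  ],
)

```text
time_s: 14.68
tcp_pos: [0.6096, -0.0506, 0.1229]
orientation: [0.706, -0.057, 0.704, 0.056]
ft_force: [-0.0, 0.8, 7.2]
gripper_width: -0.0001
```

drive_tool(
  motion=[
    {"xyz":[1,0,0.8],"turn":0,"claw":0},
    {"xyz":[1,0,0.8],"turn":0,"claw":0},
  ],
)

```text
time_s: 14.85
tcp_pos: [0.6118, -0.0504, 0.1215]
orientation: [0.706, -0.057, 0.703, 0.056]
ft_force: [1.1, 0.0, 9.0]
gripper_width: 0.0001
```

drive_tool(
  motion=[
    {"xyz":[1,0,0.7],"turn":0,"claw":0},
    {"xyz":[1,0,0.7],"turn":0,"claw":0},
    {"xyz":[1,0,0.7],"turn":0,"claw":0},
  ],
)

```text
time_s: 15.1
tcp_pos: [0.6148, -0.0502, 0.1194]
orientation: [0.707, -0.057, 0.703, 0.056]
ft_force: [2.6, 1.3, 10.9]
gripper_width: -0.0002
```

```bash
python3 snap.py 18 side
```

```text
t 15.1 tcp [ 0.6148 -0.0502  0.1194] rail-frame [11.6 -0.9 54.9] yaw 9.14 toolx [ 0.007 -0.001 -1.   ] w -0.0002 F [ 2.6  1.3 10.9] M [ 0.19 -0.44  0.02]
```

View pics/s18g.png

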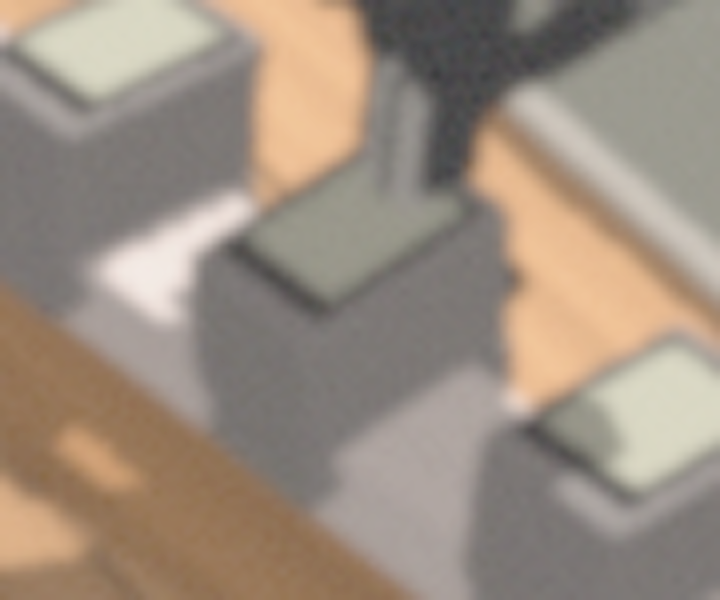

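drive_tool(
  motion=[
    {"xyz":[1,0,0.4],"turn":0,"claw":0},
    {"xyz":[1,0,0.4],"turn":0,"claw":0},
    {"xyz":[1,0,0.4],"turn":0,"claw":0},
  ],
)

```text
time_s: 15.4
tcp_pos: [0.6145, -0.0498, 0.1151]
orientation: [0.706, -0.057, 0.704, 0.056]
ft_force: [-0.1, 0.2, -1.1]
gripper_width: 0.0003
```

drive_tool(
  motion=[
    {"xyz":[1,0,0.4],"turn":0,"claw":0},
    {"xyz":[1,0,0.4],"turn":0,"claw":0},
  ],
)

```text
time_s: 15.57
tcp_pos: [0.6139, -0.0495, 0.1124]
orientation: [0.705, -0.056, 0.705, 0.056]
ft_force: [-6.4, 1.3, 17.8]
gripper_width: -0.0003
```

drive_tool(
  motion=[
    {"xyz":[-10,0,0],"turn":0,"claw":0},
    {"xyz":[-30,0,0],"turn":0,"claw":0},
    {"xyz":[-30,0,-20],"turn":0,"claw":0},
    {"xyz":[0,0,-20],"turn":0,"claw":0},
    {"xyz":[0,0,0],"turn":0,"claw":0},
  ],
)

```text
time_s: 15.98
tcp_pos: [0.573, -0.0561, 0.1831]
orientation: [0.705, -0.057, 0.705, 0.056]
ft_force: [0.0, 0.6, -1.4]
gripper_width: 0.0002
```

```bash
python3 snap.py 19 side wrist top; python3 - <<'E'
from ov import *
d=pickle.load(open("side19.pkl","rb")); 
draw(d,[0,0,0],0,"pics/ov19.png",(305,395,165,240),8)
w=pickle.load(open("wrist19.pkl","rb")); draw(w,[0,0,0],0,"pics/ov19w.png",(150,430,150,350),2.8)
E
```

```text
t 15.98 tcp [ 0.573  -0.0561  0.1831] rail-frame [-30.6   0.  118.6] yaw 9.13 toolx [ 0.001 -0.001 -1.   ] w 0.0002 F [ 0.   0.6 -1.4] M [-0.02 -0.04  0.03]
```

View pics/s19g.png

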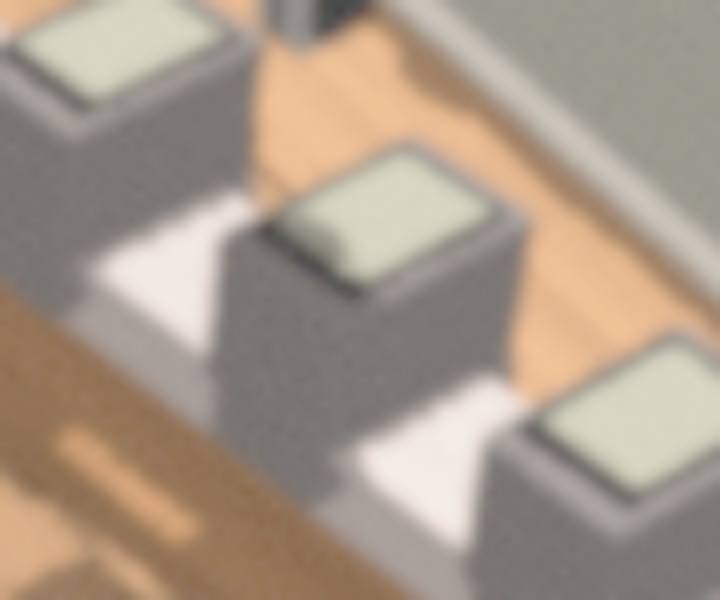

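View pics/ov19.png

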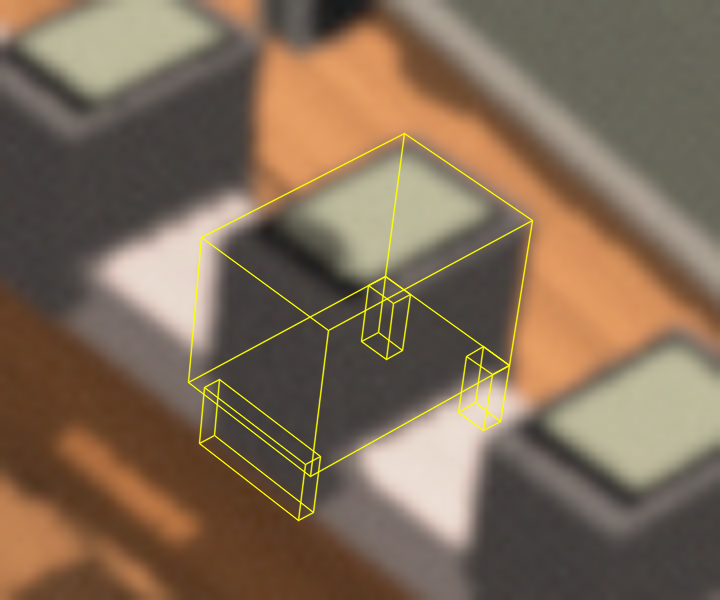

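View pics/ov19w.png

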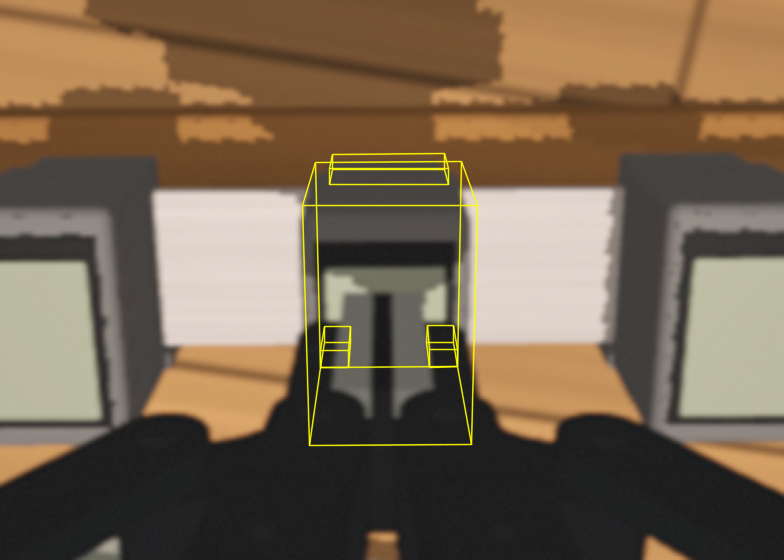

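drive_tool(
  motion=[
    {"xyz":[0,0,-30],"turn":0,"claw":0},
    {"xyz":[0,0,-35],"turn":0,"claw":0},
    {"xyz":[0,0,-25],"turn":0,"claw":0},
    {"xyz":[0,0,0],"turn":0,"claw":0},
  ],
)

```text
time_s: 16.47
tcp_pos: [0.4816, -0.0696, 0.1795]
orientation: [0.703, -0.055, 0.707, 0.057]
ft_force: [-0.3, -0.7, -1.6]
gripper_width: -0.0001
```

```bash
python3 snap.py 20 side wrist top; python3 - <<'E'
from ov import *
for nm,roi,k in [("side",(280,420,150,270),5.5),("wrist",(60,520,200,420),1.7),("top",(225,380,130,195),5)]:
    d=pickle.load(open(f"{nm}20.pkl","rb")); x0,x1,y0,y1=roi
    im=cv2.resize(np.ascontiguousarray(d["img"][y0:y1,x0:x1,::-1]),None,fx=k,fy=k,interpolation=cv2.INTER_CUBIC); im=np.clip((im/255.)**.6*255,0,255).astype(np.uint8)
    cv2.imwrite(f"pics/{nm}20g.png",im)
    P,sg=modpts()
    for y in (-92,0,92):
        uv=(proj(d,place(P,[0,y,0],0))-[x0,y0]+.5)*k
        for a,b in sg[:12]: cv2.line(im,tuple(int(v) for v in uv[a]),tuple(int(v) for v in uv[b]),(0,255,255),1,cv2.LINE_AA)
    cv2.imwrite(f"pics/{nm}20o.png",im)
E
```

```text
t 16.47 tcp [ 0.4816 -0.0696  0.1795] rail-frame [-123.     1.5  115. ] yaw 9.12 toolx [-0.006  0.002 -1.   ] w -0.0001 F [-0.3 -0.7 -1.6] M [ 0.   -0.03 -0.01]
```

View pics/side20o.png

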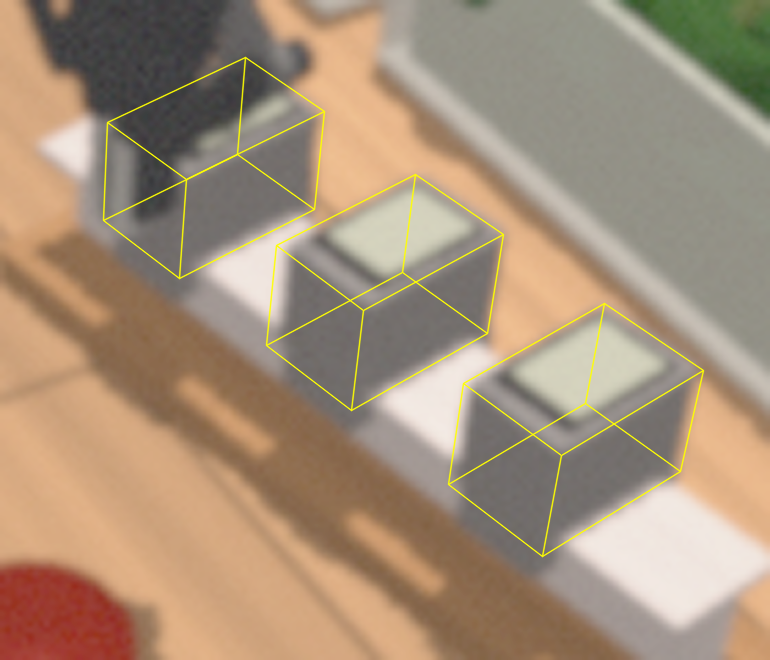

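View pics/wrist20o.png

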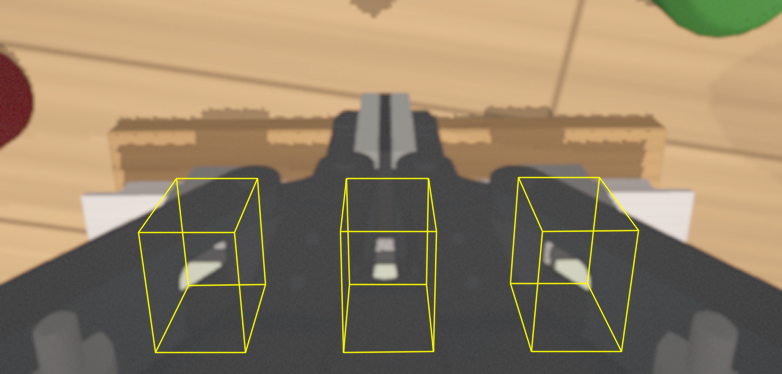

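View pics/wrist20.png

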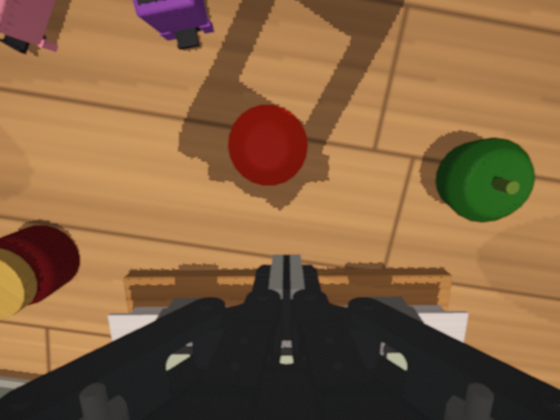

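View pics/top20g.png

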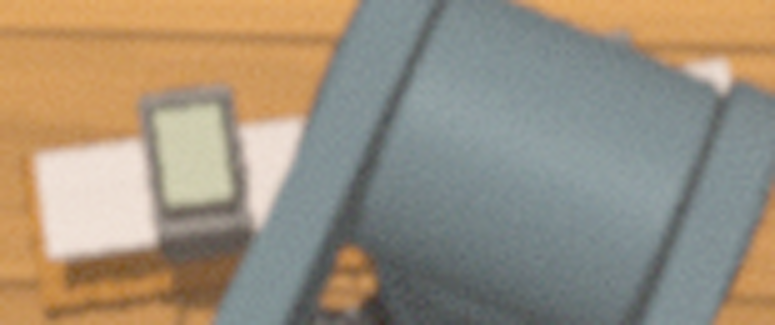

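drive_tool(
  motion=[
    {"xyz":[0,0,30],"turn":0,"claw":0},
    {"xyz":[0,0,37],"turn":0,"claw":0},
    {"xyz":[0,0,37],"turn":0,"claw":0},
    {"xyz":[10,0,30],"turn":0,"claw":0},
    {"xyz":[25,0,3],"turn":0,"claw":0},
    {"xyz":[18,0,0],"turn":0,"claw":0},
    {"xyz":[8,0,0],"turn":0,"claw":0},
    {"xyz":[2,0,0],"turn":0,"claw":0},
    {"xyz":[0,0,0],"turn":0,"claw":0},
  ],
)

```text
time_s: 17.37
tcp_pos: [0.621, -0.0481, 0.1179]
orientation: [0.704, -0.056, 0.705, 0.057]
ft_force: [0.1, 0.4, 0.3]
gripper_width: -0.0001
```

drive_tool(
  motion=[
    {"xyz":[1,0,0],"turn":0,"claw":0},
    {"xyz":[1,0,0],"turn":0,"claw":0},
    {"xyz":[0,0,0],"turn":0,"claw":0},
  ],
)

```text
time_s: 17.62
tcp_pos: [0.6216, -0.0486, 0.1179]
orientation: [0.706, -0.057, 0.704, 0.056]
ft_force: [0.6, -0.3, 0.7]
gripper_width: 0.0002
```

drive_tool(
  motion=[
    {"xyz":[1,0,0],"turn":0,"claw":0},
    {"xyz":[1,0,0],"turn":0,"claw":0},
    {"xyz":[0,0,0],"turn":0,"claw":0},
  ],
)

```text
time_s: 17.87
tcp_pos: [0.6209, -0.0484, 0.1148]
orientation: [0.705, -0.056, 0.705, 0.056]
ft_force: [-0.8, 0.5, -0.3]
gripper_width: 0.0
```

drive_tool(
  motion=[
    {"xyz":[1,0,0],"turn":0,"claw":0},
    {"xyz":[1,0,0],"turn":0,"claw":0},
    {"xyz":[0,0,0],"turn":0,"claw":0},
  ],
)

```text
time_s: 18.12
tcp_pos: [0.6209, -0.0484, 0.1126]
orientation: [0.705, -0.056, 0.705, 0.056]
ft_force: [-0.2, 0.5, -0.0]
gripper_width: -0.0
```

drive_tool(
  motion=[
    {"xyz":[0.7,0,0],"turn":0,"claw":0},
    {"xyz":[0,0,0],"turn":0,"claw":0},
  ],
)

```text
time_s: 18.28
tcp_pos: [0.6211, -0.0484, 0.1125]
orientation: [0.705, -0.056, 0.705, 0.056]
ft_force: [-1.2, -0.3, 5.0]
gripper_width: -0.0
```

drive_tool(
  motion=[
    {"xyz":[0.7,0,0],"turn":0,"claw":0},
    {"xyz":[0,0,0],"turn":0,"claw":0},
  ],
)

```text
time_s: 18.45
tcp_pos: [0.6213, -0.0484, 0.1125]
orientation: [0.705, -0.057, 0.704, 0.056]
ft_force: [-2.7, 1.0, 8.9]
gripper_width: 0.0
```

drive_tool(
  motion=[
    {"xyz":[0.7,0,0],"turn":0,"claw":0},
    {"xyz":[0,0,0],"turn":0,"claw":0},
  ],
)

```text
time_s: 18.62
tcp_pos: [0.6217, -0.0484, 0.1125]
orientation: [0.706, -0.057, 0.704, 0.056]
ft_force: [-4.1, 1.1, 13.1]
gripper_width: 0.0002
```

drive_tool(
  motion=[
    {"xyz":[-8,0,0],"turn":0,"claw":0},
    {"xyz":[0,0,-19],"turn":0,"claw":0},
    {"xyz":[0,0,-19],"turn":0,"claw":0},
    {"xyz":[4,0,0],"turn":0,"claw":0},
    {"xyz":[1.4,0,0],"turn":0,"claw":0},
    {"xyz":[0,0,0],"turn":0,"claw":0},
  ],
)

```text
time_s: 19.12
tcp_pos: [0.5835, -0.0544, 0.1128]
orientation: [0.705, -0.056, 0.705, 0.056]
ft_force: [1.2, -0.1, -0.8]
gripper_width: -0.0002
```

drive_tool(
  motion=[
    {"xyz":[0.7,0,0],"turn":0,"claw":0},
    {"xyz":[0,0,0],"turn":0,"claw":0},
  ],
)

```text
time_s: 19.28
tcp_pos: [0.5841, -0.0544, 0.1125]
orientation: [0.705, -0.056, 0.705, 0.056]
ft_force: [-0.1, -1.1, -0.3]
gripper_width: -0.0
```

drive_tool(
  motion=[
    {"xyz":[0.7,0,0],"turn":0,"claw":0},
    {"xyz":[0,0,0],"turn":0,"claw":0},
  ],
)

```text
time_s: 19.45
tcp_pos: [0.5841, -0.0544, 0.1125]
orientation: [0.705, -0.057, 0.705, 0.056]
ft_force: [-0.7, 0.6, 5.0]
gripper_width: -0.0001
```

Both ends touch at the same height (z = 0.1125), so it is flat and stiff. I'll retract, take a last look and hand in.

drive_tool(
  motion=[
    {"xyz":[-25,0,0],"turn":0,"claw":0},
    {"xyz":[-40,0,0],"turn":0,"claw":0},
    {"xyz":[-40,0,-10],"turn":0,"claw":0},
    {"xyz":[-40,0,-10],"turn":0,"claw":0},
    {"xyz":[-20,0,0],"turn":0,"claw":0},
    {"xyz":[0,0,0],"turn":0,"claw":0},
    {"xyz":[0,0,0],"turn":0,"claw":0},
  ],
)

```text
time_s: 20.03
tcp_pos: [0.5646, -0.0578, 0.2783]
orientation: [0.706, -0.057, 0.704, 0.056]
ft_force: [0.4, 0.4, 0.0]
gripper_width: 0.0002
```

```bash
python3 snap.py 21 side wrist
```

```text
t 20.03 tcp [ 0.5646 -0.0578  0.2783] rail-frame [-3.910e+01 -2.000e-01  2.138e+02] yaw 9.15 toolx [ 0.004 -0.001 -1.   ] w 0.0002 F [0.4 0.4 0. ] M [-0.03 -0.04  0.02]
```

View pics/wrist21.png

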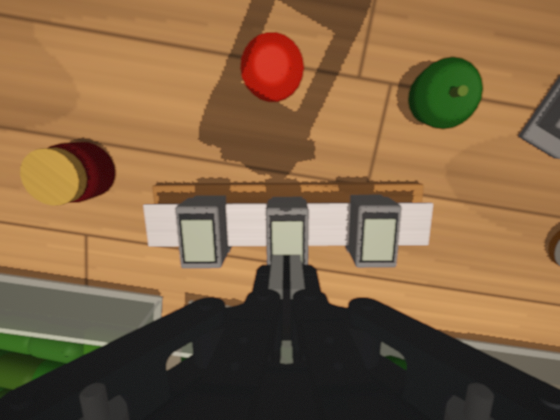

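View pics/side21.png

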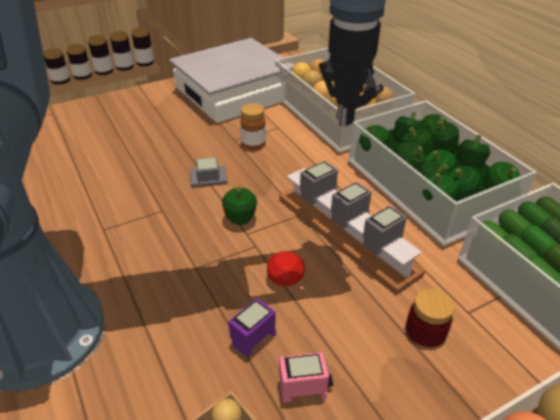

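The module sits level in the row at about (288,228) in the wrist view. It is midway between the displays at 200 and 377 px, and nothing else has been disturbed.

```bash
python3 -c "
from plant import job_done; print(job_done())"
```

```text
the job is handed in; nothing more can be done
None
```

The grey price display is clipped onto the rail, sitting flat and midway between the two fixed displays. I let go and handed the job in at about 20 s.

- **How it went:** The tool cannot pitch, so I tilted the display about 21° in the grip by pressing its foot end on the rail. I then slid the lip under the near edge, released it, and rocked the foot end down with shut fingers. The force rose to about 11 N, fell to zero as the foot snapped in, then went stiff.
- **Force:** The highest reading was about 18 N, against the 25 N limit. I only saw the force at the end of each move, so a short peak in between could have been higher.
- **Flat and stiff:** The top touched at the same height (z = 0.1125 m) at the foot end and the hook end. The foot end did not give at 13 N.
- **Position:** In the last wrist picture the display is at 288 px, with its neighbours at 200 and 377 px. That puts it within about 1 mm of the middle of the gap.
- **Surroundings:** The neighbours and the other objects look undisturbed in the last pictures.
- **Checks that disagreed:** Contact heights came out about 2 mm above my camera-based rail height, which is within calibration error. I could not see the catch under the far edge directly, so the click is judged from the force drop and the stiffness.

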